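# Lock the hanging rail and hang up the ear defenders

## Robot

A 7-joint arm with a two-finger parallel gripper is mounted at the origin on the work surface. World frame = base frame: x ahead of the robot, y to its left, z up, the work surface at z = 0. Lengths are in m, angles in rad, forces in N, time in s.
With the tool pointing down it reaches from about 0.4 to 0.875 m from the base axis. Payload 19.3 kg.
Tool frame: the origin (TCP) lies at the very end of the fingers, on their centre line; the grasp point (between the pads) lies 19 mm behind it; y points along the fingers, z is the direction in which the jaws open and shut, and the axes are right-handed (so a half turn about y gives the same grasp; the last joint's range is limited). The gripper opens to 85 mm and grips with 20 to 120 N. Pads are 22 mm wide; open, the fingers measure 114 mm over their backs; the gripper's body (76 mm by 85 mm) begins 54 mm behind the grasp point. The pads swing forward as they close: fully open they stand 13 mm farther back than shut.
Start: joints at [-1.314, 0.521, -0.036, 1.599, 0.021, 1.021, -0.113], TCP at [0.201, 0.592, 0.231] pointing down, gripper open.
Joint ranges: [-2.91, 2.91], [-0.3, 2.13], [-1.5, 1.42], [0.17, 2.43], [-1.26, 4.41], [0.16, 1.93], [-2.52, 2.52]. Speed limits (rad/s): [1.89, 1.89, 2.39, 2.39, 3.01, 3.01, 3.01].

## Interface

Orientations are given as a 3x3 rotation matrix whose columns are the frame's x, y, z axes.
In Python, from station import * gives the robot as it stands.
- The arm moves only by the tool apply_moves, never from a script. Its argument "increments" is a list of rows, each a list of 4 numbers: the shift along the tool's x, y, z in m, then the turn about the tool's y in degrees. A call has 1 to 8 rows; each row is the pose to reach, as a shift and turn from the pose commanded when the call began, along the tool's axes at that moment; what a row does not reach only later rows make up. A row lasts 1/8 s, in which the tool goes at most 62.5 mm and 10.7 degrees, less where a joint would pass 70% of its speed; a pose out of reach is approached as far as the arm can. A call with a gripper value outside its range is refused whole. "claw" is the opening, from 0 (shut) to 1 (fully open), set as the call begins (left out, the last holds). The fingers move at their own pace and stop on an object; the grip force is fixed at half the most. Time passes only in rows, so rows that repeat a pose let the fingers close. It gives the time, the measured TCP pose, the force and the opening at its end, in the units of the state.
- state(): the state, without advancing time (a new reading comes with each control period).
- read_camera(name): name is "scene" or "top"; returns a dict with "img" (384x512x3 uint8, red, green, blue), "depth" (384x512 float32, m along the optical axis (not along the pixel's ray), 0 where there is no reading), "K" (3x3 intrinsics, pixels), "k1" (the pictures are not rectified: a ray, as slopes to the right and down, at radius r is drawn at 1 + k1 r^2 times it, then the intrinsics apply), "world_to_cam" (4x4, takes a point from world to camera coordinates). Camera axes: x right, y down, z forward; pixel columns grow to the right and rows downward; lengths in m; the calibration is good to about 2 mm. A picture is of the moment at which its call begins.
- sign_off(): hands the job in, once; it reports no verdict.
The state is a dict: "time": time; "joint_positions": joint angles; "qvel": joint speeds; "effort": joint torques, N m; "eef_pos": TCP position; "tcp_rot": TCP orientation; "force": force on the tool from outside, world axes, zero at the start; "torque": the same for the moment, N m; "opening": opening from 0.0 (shut) to 1.0 (fully open).
Only numpy, scipy, OpenCV 4.12 (cv2) and the standard library are available. Lean on these libraries where they do the work, as an engineer would, in place of code of your own. Each camera call takes 0.05 s, during which the arm holds its last target.

## Task

Lock the storeroom's hanging rail first: turn the wing knob on its clamp clockwise, as seen looking onto the knob, past its stiff click-stop to its end. Then hang the ear defenders by their headband over the rail's horizontal bar, one cup on each side, hanging free and level, and let go. Leave the carton, the bottle and the tape roll where they are.

Things in the scene. Friction and masses are not known exactly. Their poses are not given: they have to be found in the camera images.
- stand_bar (a point): Middle of the bar's axis on the fixed hanging-rail stand of grey slotted steel. The bar is a 16 mm round rod along this frame's y, axis 160 mm above the table, with an upright at each end (90 mm clear each way from the middle; tops at 178 mm). z is up; -x points to the clamp's side. The 8 mm thick foot plate reaches 60 mm in +x, 210 mm in -x and 130 mm either side in y.
- clamp_grip (a point): Point on the axis of the black wing knob, 30 mm above the clamp housing's sloping face. z: the knob's axis, out of the face, leaning 28 degrees from vertical, away from the bar and leftward. x: along the wing, turns with it. The wing is 46 mm long, 14 mm thick (y) and reaches from 22 mm under this point to 8 mm above it, on a round skirt 52 mm across (its top 22 mm under this point).
- clamp_base: Grey clamp housing, fixed on the stand's foot plate 125 to 135 mm to the -x side of the bar, about 75 mm wide and 85 mm high, its 72 mm square face leaning 28 degrees. Origin at the middle of its underside, on top of the plate; z up; the face looks up and to its own -x.
- clamp (a joint): Turn of the wing knob in rad, growing clockwise as seen looking onto the knob (against frame z). Starts at 0 to 0.5; turns easily (0.05 N m) and stays where it is left up to about 2.2; there its detent resists with about 0.3 N m, gives way with a click at about 2.6 and snaps it on to its end stop at 2.9. Released between 2.25 and 2.6 it springs back. Normally needs more than one grasp.
- defenders: Ear defenders, grey and black, about 0.24 kg, standing on the table on their two cups with the headband arched upward. Origin on the underside between the cups; z up; the cups lie at +y and -y. 168 mm wide over the cups (y), cups 60 mm (x) by 70 mm high, 98 mm clear between their cushions; 159 mm high in all.
- band_top (a point): Top middle of the black pad on the headband of the ear defenders, 159 mm above their origin. The pad is a straight block 30 mm wide (x), 44 mm long (y) and 16 mm thick; the band beyond it is 22 mm wide and 6 mm thick and curves down to the cups.
- band_under (a point): Underside middle of the same pad, 143 mm above the origin of the ear defenders: the surface that rests on the bar.
- carton: Bystander: white carton 150 x 110 x 75 mm, on the table to one side of the stand (the ear defenders stand on the other side; which is which changes). Origin under its centre.
- bottle: Bystander: water bottle 62 mm across, 190 mm high, to the left of the stand and beyond it. Origin under its centre.
- tape: Bystander: roll of tape, 100 mm across, 45 mm high, lying flat to the right of the stand and beyond it. Origin under its centre.
There are look-alikes about, which are no part of the job. Of the things that look like the defenders, the smallest one is meant.

How it is judged:
On the way, in this order (a step that is already met when the one before it is completed fails the run):
1. the wing knob has been turned clockwise past its click to its end stop (value of joint clamp above 2.8 rad), for 0.2 s.
2. the ear defenders hang by the headband over the bar (z of band_under in the frame of stand_bar between 0 and 0.02 m and x of band_under in the frame of stand_bar between -0.025 and 0.025 m and y of band_under in the frame of stand_bar between -0.09 and 0.09 m and angle between defenders's own z axis and vertical below 0.35 rad and contact force between defenders and stand above 0.5 N), for 0.2 s.
At the end, for the whole second after the job is handed in: Knob past its click (above 2.8 rad); ear defenders hanging on the bar by the headband pad: pad middle within 25 mm of the bar's line and 90 mm of its middle, underside 0 to 20 mm above its axis, within 20 degrees of upright, borne by the stand, at rest (all of step 2 and value of joint clamp above 2.8 rad and linear speed of defenders below 0.03 m/s and angular speed of defenders below 0.3 rad/s); the robot touches nothing.
It fails at once if the carton is pushed more than 30 mm or tipped over (distance of carton from where it was at the start of the episode above 0.03 m or angle between carton's own z axis and vertical above 0.5 rad).
It fails at once if the bottle is pushed more than 30 mm or tipped over (distance of bottle from where it was at the start of the episode above 0.03 m or angle between bottle's own z axis and vertical above 0.5 rad).
It fails at once if the tape is pushed more than 30 mm or tipped over (distance of tape from where it was at the start of the episode above 0.03 m or angle between tape's own z axis and vertical above 0.5 rad).
It also fails if it takes over 72 s, if anything falls off the work surface, if the arm or the gripper's body presses on something with over 40 N, if the wrist force passes 120 N, or if a joint passes its speed limit or range.

## Working session

There is one attempt and no reset: what is moved stays moved. The work goes in short steps, Python scripts to look and compute and a tool call to move; the robot and the scene stay as the last step left them, time stands still between calls to the robot, and variables do not carry over. Pictures are saved under pics/ and viewed, and the job is handed in when it is done.

Besides the shell and the picture viewer there is one more tool, called after "Call:" as name([rows], argument=value, ...), one row to a line, values as JSON. apply_moves: Moves the arm, as the interface text tells. Its arguments: {"type":"object","properties":{"increments":{"type":"array"},"claw":{"type":"number"}},"required":["increments"]}

```bash
mkdir -p pics; ls
python3 - <<'E'
from station import *
import cv2,numpy as np
s=state(); print({k:np.round(v,3).tolist() for k,v in s.items()})
for n in("scene","top"):
    c=read_camera(n); cv2.imwrite(f"pics/{n}0.png",cv2.resize(c["img"][:,:,::-1],(800,600)))
    np.savez(f"{n}0.npz",**c); print(n,c["K"],c["k1"],np.round(c["world_to_cam"],3))
E
```

```text
pics
{'time': 0.0, 'joint_positions': [-1.314, 0.522, -0.036, 1.6, 0.021, 1.021, -0.113], 'qvel': [0.001, 0.001, 0.0, 0.001, 0.001, -0.002, 0.0], 'effort': [0.001, -92.712, 1.981, -36.994, 0.018, 0.008, -0.0], 'eef_pos': [0.201, 0.592, 0.231], 'tcp_rot': [[0.947, -0.0, 0.321], [-0.321, -0.001, 0.947], [0.0, -1.0, -0.001]], 'force': [-0.781, 0.295, 0.104], 'torque': [0.018, -0.032, -0.013], 'opening': 1.004}
scene [[400.45216388   0.         259.79578068]
 [  0.         400.45216388 184.2438463 ]
 [  0.           0.           1.        ]] -0.041427147934503236 [[ 0.093  0.995 -0.02   0.067]
 [ 0.545 -0.067 -0.835 -0.149]
 [-0.833  0.067 -0.549  1.687]
 [ 0.     0.     0.     1.   ]]
top [[396.08917144   0.         255.6085007 ]
 [  0.         396.08917144 192.13284726]
 [  0.           0.           1.        ]] -0.10079809613506693 [[-0.023 -1.     0.015 -0.091]
 [-0.999  0.023 -0.04   0.456]
 [ 0.04  -0.016 -0.999  1.303]
 [ 0.     0.     0.     1.   ]]
```

View pics/scene0.png

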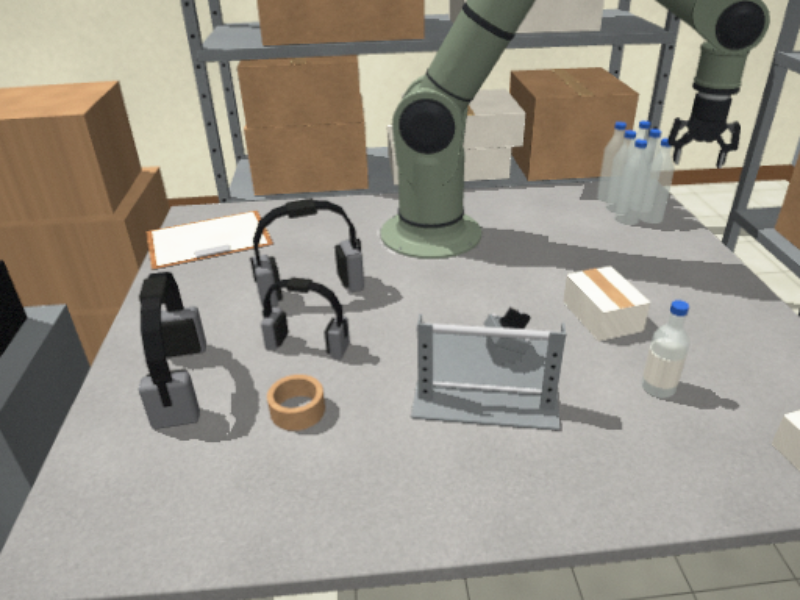

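View pics/top0.png

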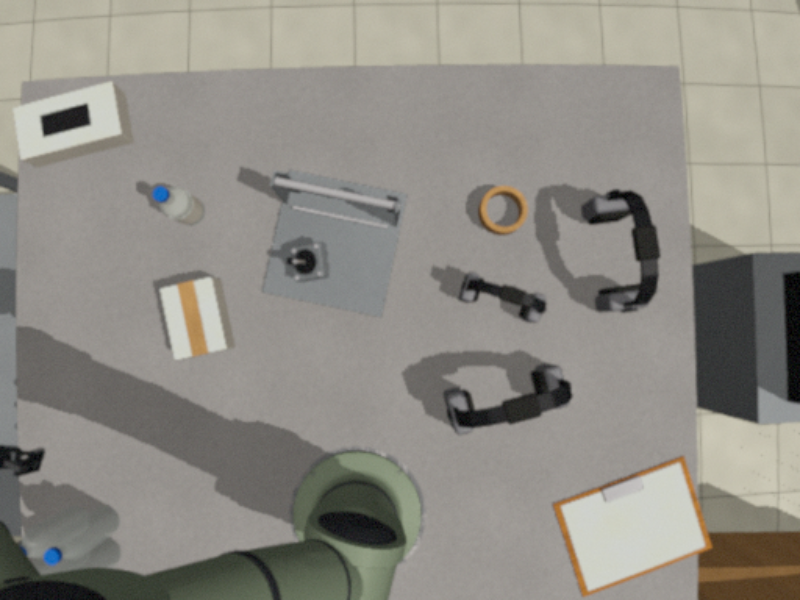

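The scene image shows three ear defenders. The smallest stands at about (305,315) in the scene view and (503,296) in the top view. The stand is at about (490,375), its knob at about (515,318) in scene and (303,261) in top, with the tape, carton and bottle around it. Next I'll enlarge crops of these.

```bash
cat > h.py <<'E'
import numpy as np,cv2
def load(n): return dict(np.load(n))
def dist(c): return np.array([float(c["k1"]),0,0,0,0.])
def ray(c,u,v):
    p=cv2.undistortPoints(np.array([[[u,v]]],float),c["K"],dist(c))[0,0]; return np.array([p[0],p[1],1.])
def bp(c,u,v,d=None):
    if d is None: d=c["depth"][int(round(v)),int(round(u))]
    W=c["world_to_cam"];return W[:3,:3].T@(ray(c,u,v)*d-W[:3,3])
def proj(c,P):
    W=c["world_to_cam"];r=cv2.projectPoints(np.atleast_2d(P).astype(float),cv2.Rodrigues(W[:3,:3])[0],W[:3,3],c["K"],dist(c))[0];return r[:,0]
def tri(cs,uvs):
    A=[];b=[]
    for c,(u,v) in zip(cs,uvs):
        W=c["world_to_cam"];o=-W[:3,:3].T@W[:3,3];d=W[:3,:3].T@ray(c,u,v);d/=np.linalg.norm(d)
        M=np.eye(3)-np.outer(d,d);A.append(M);b.append(M@o)
    A=np.vstack(A);b=np.hstack(b);x=np.linalg.lstsq(A,b,rcond=None)[0];return x,np.linalg.norm(A@x-b)
def cloud(c):
    d=c["depth"];v,u=np.mgrid[:d.shape[0],:d.shape[1]]
    p=cv2.undistortPoints(np.stack([u.ravel(),v.ravel()],1)[:,None].astype(float),c["K"],dist(c))[:,0]
    W=c["world_to_cam"];P=(np.c_[p,np.ones(len(p))]*d.ravel()[:,None]-W[:3,3])@W[:3,:3]
    return P.reshape(*d.shape,3)
def crop(c,u0,u1,v0,v1,s,name):
    im=cv2.resize(c["img"][v0:v1,u0:u1,::-1],None,fx=s,fy=s,interpolation=cv2.INTER_CUBIC)
    for u in range((u0//10+1)*10,u1,10):
        cv2.line(im,((u-u0)*s,0),((u-u0)*s,6),(0,0,255),1); cv2.putText(im,str(u),((u-u0)*s,16),0,.35,(0,0,255),1)
    for v in range((v0//10+1)*10,v1,10):
        cv2.line(im,(0,(v-v0)*s),(6,(v-v0)*s),(0,0,255),1); cv2.putText(im,str(v),(8,(v-v0)*s+4),0,.35,(0,0,255),1)
    cv2.imwrite("pics/"+name,im); print(im.shape)
E
python3 - <<'E'
from h import *
s=load("scene0.npz");t=load("top0.npz")
crop(s,260,370,190,275,7,"s_stand.png");crop(t,160,270,100,205,5,"t_stand.png")
crop(s,160,240,170,235,8,"s_def.png");crop(t,285,360,165,215,8,"t_def.png")
P=cloud(t);Q=cloud(s)
for n,C in(("t",P),("s",Q)):
    for u,v in ((322,190),(250,250),(190,170)): print(n,C[v,u])
    # table height
    z=C[...,2];m=(abs(z)<.03);print(n,np.median(z[m]))
E
```

```text
(595, 770, 3)
(525, 550, 3)
(520, 640, 3)
(400, 600, 3)
t [ 0.44975278 -0.29566607  0.15856681]
t [ 0.26175891 -0.07865472 -0.00300239]
t [0.52553178 0.10433798 0.07907359]
t 0.00021368497632875274
s [ 0.32464564  0.12512001 -0.00070234]
s [ 0.60566033 -0.1525502  -0.00103574]
s [ 0.12009387 -0.35289264 -0.00447215]
s 0.0006262477977915103
```

View pics/s_stand.png

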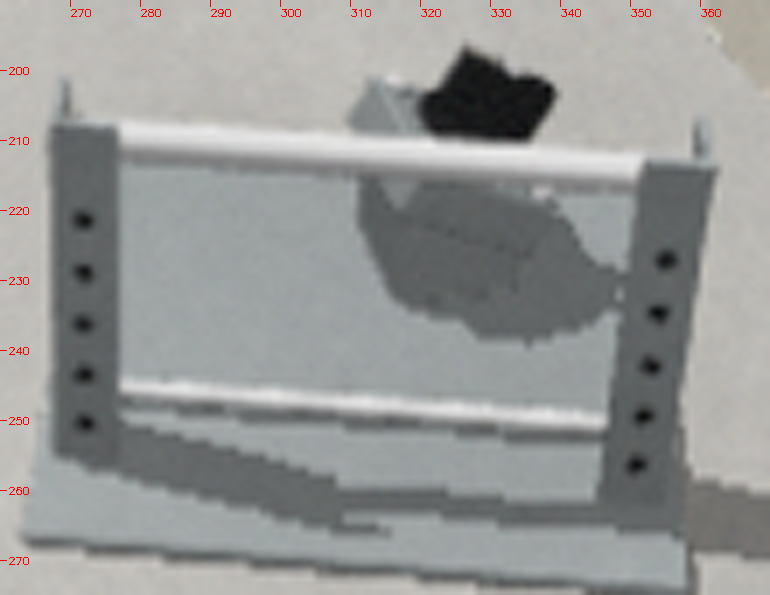

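View pics/t_stand.png

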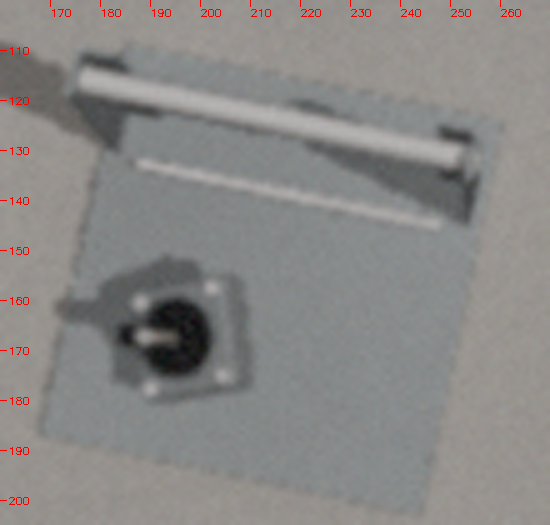

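View pics/s_def.png

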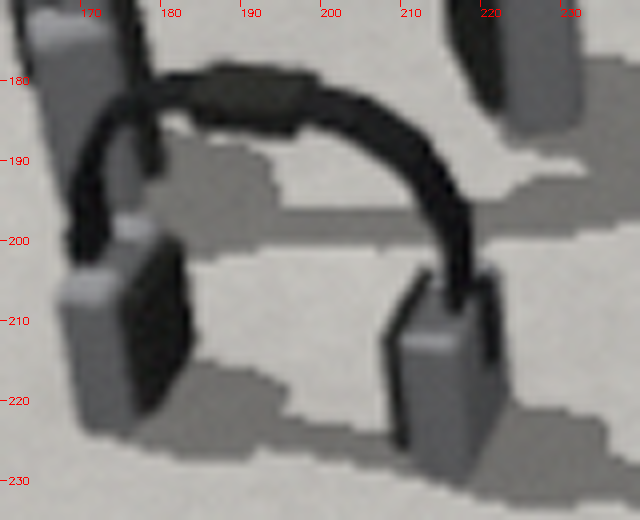

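View pics/t_def.png

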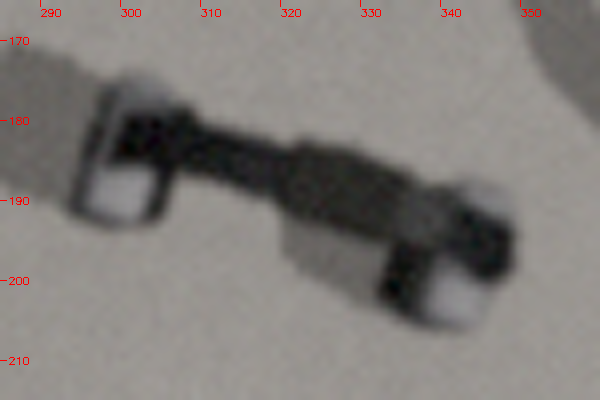

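The scene crop shows the bar running from (277,209) to (351,214), with the black knob at (330,204). In the top crop the bar runs (176,116) to (252,131) and the knob skirt is centred at about (196,167). The small defenders' pad is at about (190,183) in scene and (329,189) in top. Next I'll fit depth clouds to these.

Run:
```python
from h import *
s=load("scene0.npz");t=load("top0.npz")
P=cloud(t);Q=cloud(s)
# bar
def line(X):
    for _ in range(4):
        m=X.mean(0);d=np.linalg.svd(X-m)[2][0];r=np.linalg.norm((X-m)-np.outer((X-m)@d,d),axis=1);X=X[r<.012]
    return m,d,len(X)
R=P[105:140,170:262].reshape(-1,3);R=R[(R[:,2]>.155)&(R[:,2]<.175)];a=line(R);print("bar top",a,R[:,1].min(),R[:,1].max())
R=Q[200:222,278:350].reshape(-1,3);R=R[(R[:,2]>.14)&(R[:,2]<.175)&(R[:,0]>.6)];b=line(R);print("bar scene",b)
# two-view by pixels: bar ends inner faces
print("ends: bp top", P[117,178],P[130,248])
for c,uv in((s,[(278,209.5),(350,214)]),(t,[(181,117),(247,130)])):
    pass
# foot plate corners
for uv in((168,187),(243,203),(260,123)): print("plate",P[uv[1],uv[0]])
# knob
K=P[150:185,176:215].reshape(-1,3);I=t["img"][150:185,176:215].reshape(-1,3).astype(int)
m=K[:,2]>.03
print("housing/knob z max",K[m,2].max())
o=np.argsort(-K[:,2])[:40];print(np.round(np.c_[K[o],I[o]],3)[::2])
m=(Q[...,2]>.08)&(s["img"].max(2)<45);m[:195]=0;m[212:]=0;m[:,:315]=0;m[:,345:]=0
X=Q[m];print(len(X),X.min(0),X.max(0),X.mean(0))
m=P[...,2]>.02;
```

```text
bar top (array([0.6533077 , 0.01835365, 0.16641555]), array([-0.23438564, -0.97214304, -0.00113175]), 450) -0.1046801463259848 0.13948258469286945
bar scene (array([0.65971295, 0.01582365, 0.16382205]), array([ 0.22762618,  0.97374807, -0.00100466]), 437)
ends: bp top [0.67564367 0.1253826  0.16374844] [ 0.63028519 -0.08112113  0.17072759]
plate [0.4779058  0.19020628 0.00371178]
plate [ 0.41898411 -0.0588807  -0.00291838]
plate [ 0.68673805 -0.12201251  0.0025973 ]
housing/knob z max 1.3215109208886278
[[ 4.020e-01 -8.100e-02  1.322e+00  9.300e+01  9.800e+01  9.600e+01]
 [ 4.020e-01 -8.100e-02  1.322e+00  1.330e+02  1.360e+02  1.370e+02]
 [ 4.020e-01 -8.100e-02  1.322e+00  1.330e+02  1.350e+02  1.360e+02]
 [ 5.310e-01  8.600e-02  1.170e-01  8.800e+01  8.500e+01  8.200e+01]
 [ 5.280e-01  8.300e-02  1.160e-01  5.500e+01  5.400e+01  5.300e+01]
 [ 5.280e-01  9.600e-02  1.150e-01  8.400e+01  8.200e+01  7.800e+01]
 [ 5.340e-01  8.300e-02  1.150e-01  4.800e+01  4.700e+01  4.400e+01]
 [ 5.250e-01  8.700e-02  1.140e-01  4.900e+01  4.800e+01  4.800e+01]
 [ 5.280e-01  9.000e-02  1.140e-01  7.3
[... 201 characters left out ...]
1  8.500e+01  8.100e+01  7.700e+01]
 [ 5.320e-01  1.020e-01  1.110e-01  1.470e+02  1.430e+02  1.400e+02]
 [ 5.320e-01  1.060e-01  1.110e-01  1.470e+02  1.440e+02  1.440e+02]
 [ 5.320e-01  1.000e-01  1.090e-01  1.350e+02  1.290e+02  1.260e+02]
 [ 5.350e-01  1.000e-01  1.090e-01  1.140e+02  1.110e+02  1.070e+02]
 [ 5.260e-01  9.700e-02  1.090e-01  4.100e+01  4.100e+01  3.800e+01]
 [ 5.310e-01  8.100e-02  1.090e-01  3.100e+01  3.200e+01  3.400e+01]
 [ 5.320e-01  9.700e-02  1.080e-01  1.220e+02  1.140e+02  1.080e+02]
 [ 5.290e-01  1.000e-01  1.070e-01  1.010e+02  9.700e+01  9.800e+01]]
140 [ 0.5279026  -0.18953614  0.08036458] [1.47985761 0.11937655 0.80347287] [0.55294288 0.08789383 0.10601249]
```

Run:
```python
from h import *
s=load("scene0.npz");t=load("top0.npz")
P=cloud(t);Q=cloud(s)
uv=np.array([(186,160),(201,157.5),(204,175),(189,177.5)])
for u,v in uv: print("screw",np.round(P[int(round(v))-1:int(round(v))+2,int(u)-1:int(u)+2].reshape(-1,3)[[0,4,8]],3).tolist())
# face plane: grey points within screw quad, not dark
import cv2
m=np.zeros(P.shape[:2],np.uint8);cv2.fillConvexPoly(m,np.int32([(184,158),(203,155),(207,176),(188,180)]),1)
m=(m>0)&(t["img"].max(2)>95)&(P[...,2]>.03)&(P[...,2]<.12)
X=P[m];print(len(X))
rng=np.random.default_rng(0);best=0
for i in range(3000):
    a=X[rng.choice(len(X),3,False)];n=np.cross(a[1]-a[0],a[2]-a[0]);l=np.linalg.norm(n)
    if l<1e-5: continue
    n/=l;n*=np.sign(n[2]);k=abs((X-a[0])@n)<.004
    if abs(n[2]-.883)<.05 and k.sum()>best: best=k.sum();B=k
X=X[B];c=X.mean(0);n=np.linalg.svd(X-c)[2][2];n*=np.sign(n[2]);print(best,c,n,np.degrees(np.arccos(n[2])),"az",np.degrees(np.arctan2(n[1],n[0])))
# intersect screw rays
W=t["world_to_cam"];o=-W[:3,:3].T@W[:3,3];S=[]
for u,v in uv:
    d=W[:3,:3].T@ray(t,u,v);S.append(o+d*((c-o)@n)/(d@n))
S=np.array(S);print(S,S.mean(0));print([np.linalg.norm(S[i]-S[(i+1)%4]) for i in range(4)])
im=cv2.resize(t["img"][148:188,170:220,::-1],None,fx=14,fy=14,interpolation=cv2.INTER_CUBIC);cv2.imwrite("pics/tk.png",im)
im=cv2.resize(s["img"][190:250,300:360,::-1],None,fx=10,fy=10,interpolation=cv2.INTER_CUBIC);cv2.imwrite("pics/sk.png",np.clip(im*1.0,0,255))
```

```text
screw [[0.57, 0.131, 0.007], [0.56, 0.119, 0.061], [0.556, 0.116, 0.062]]
screw [[0.565, 0.072, 0.083], [0.562, 0.069, 0.081], [0.559, 0.065, 0.083]]
screw [[0.511, 0.062, 0.088], [0.508, 0.06, 0.087], [0.505, 0.057, 0.087]]
screw [[0.505, 0.115, 0.056], [0.502, 0.11, 0.062], [0.499, 0.108, 0.06]]
221
194 [0.53124201 0.08050051 0.07569697] [-0.05215942  0.46942277  0.88143159] 28.184459230538295 az 96.34035282723096
[[0.5603521  0.1201649  0.05629558]
 [0.56361615 0.0683989  0.08405767]
 [0.50815971 0.05971583 0.08540033]
 [0.50365065 0.11109604 0.05777001]] [0.53394465 0.08984392 0.0708809 ]
[np.float64(0.058831171304570384), np.float64(0.05614815218379909), np.float64(0.058512325105143356), np.float64(0.05744103184281215)][ WARN:0@1.181] global loadsave.cpp:1063 imwrite_ Unsupported depth image for selected encoder is fallbacked to CV_8U.
```

View pics/tk.png

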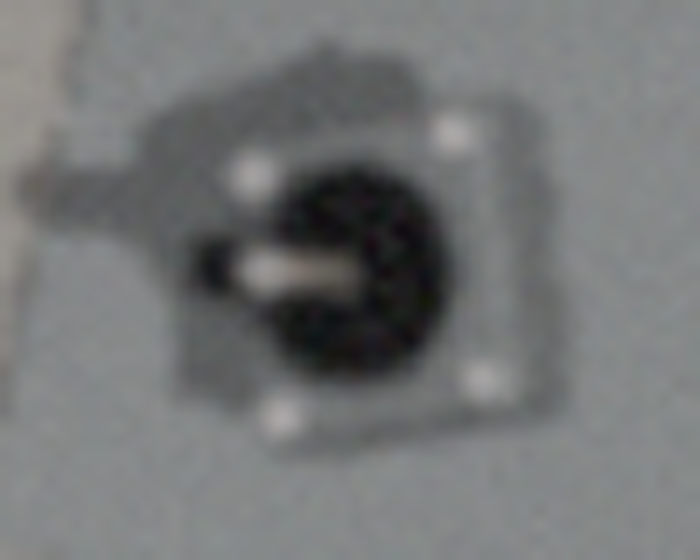

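View pics/sk.png

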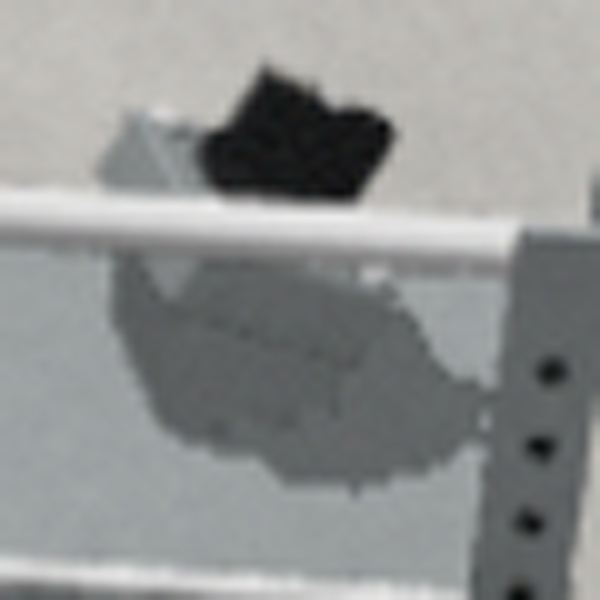

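```bash
cat > knob.py <<'E'
from h import *
from scipy.optimize import minimize
def frame(az,tilt=np.radians(28)):
    n=np.array([np.sin(tilt)*np.cos(az),np.sin(tilt)*np.sin(az),np.cos(tilt)])
    e1=np.array([-np.sin(az),np.cos(az),0]); e2=np.cross(n,e1) # e2 = n x e1 : points down-slope? 
    return n,e1,e2   # e1 level
def mask(c,pieces,shape,up=4,box=None):
    u0,u1,v0,v1=box;m=np.zeros(((v1-v0)*up,(u1-u0)*up),np.uint8)
    for X in pieces:
        p=(proj(c,X)-[u0,v0]+.5)*up;h=cv2.convexHull(np.int32(np.round(p)).reshape(-1,1,2));cv2.fillConvexPoly(m,h,1)
    return m
def pieces(g,az,phi,tilt=np.radians(28)):
    n,e1,e2=frame(az,tilt);x=np.cos(phi)*e1+np.sin(phi)*e2;y=np.cross(n,x)
    w=[g+a*.023*x+b*.007*y+k*n for a in(-1,1) for b in(-1,1) for k in(-.022,.008)]
    a=np.linspace(0,2*np.pi,40);sk=[g+.026*(np.cos(i)*x+np.sin(i)*y)+k*n for i in a for k in(-.03,-.022)]
    return [np.array(w),np.array(sk)]
E
python3 - <<'E'
from knob import *
s=load("scene0.npz");t=load("top0.npz")
az=np.radians(96.3);n,e1,e2=frame(az);print(n,e1,e2)
def obs(c,box,up=4):
    u0,u1,v0,v1=box;I=cv2.resize(c["img"][v0:v1,u0:u1].max(2),None,fx=up,fy=up,interpolation=cv2.INTER_LINEAR);return I
tb=(180,206,155,182);sb=(316,345,192,209)
T=obs(t,tb)<70;S=obs(s,sb)<60
# mark of wing in top counts: add bright stripe near (187..195,167)
T[(165-155)*4:(170-155)*4,(186-180)*4:(196-180)*4]=True
g0=np.array([.532,.104,.0974])
def cost(p,phi):
    g=g0+p[:3]; pc=pieces(g,az,phi); c=0
    for M,cam,b in((T,t,tb),(S,s,sb)):
        m=mask(cam,pc,None,4,b)>0; c+=(m^M).sum()/M.sum()
    return c
R=[]
for ph in np.radians(np.arange(0,180,6)):
    r=minimize(cost,[0,0,0],args=(ph,),method="Nelder-Mead",options=dict(initial_simplex=.004*np.array([[0,0,0],[1,0,0],[0,1,0],[0,0,1]]),maxiter=60))
    R.append((r.fun,np.degrees(ph),r.x))
R.sort(key=lambda r:r[0])
for r in R[:8]: print(round(r[0],3),round(r[1]),np.round(g0+r[2],4))
b=R[0]
for M,cam,bx,nm in((T,t,tb,"ft"),(S,s,sb,"fs")):
    m=mask(cam,pieces(g0+b[2],az,np.radians(b[1])),None,4,bx)
    im=cv2.resize(cam["img"][bx[2]:bx[3],bx[0]:bx[1],::-1],None,fx=4,fy=4)
    cs,_=cv2.findContours(m,0,2);cv2.drawContours(im,cs,-1,(0,0,255),1);im=cv2.resize(im,None,fx=4,fy=4,interpolation=0);cv2.imwrite(f"pics/{nm}.png",im)
E
```

```text
[-0.05151714  0.4666364   0.88294759] [-0.99396096 -0.10973431  0.        ] [ 0.09688965 -0.87761543  0.46947156]
0.344 78 [0.5336 0.1012 0.0939]
0.347 84 [0.5342 0.1008 0.0953]
0.37 72 [0.5329 0.1012 0.0932]
0.376 90 [0.535  0.1001 0.0967]
0.391 66 [0.5326 0.1021 0.094 ]
0.405 96 [0.535  0.0998 0.0977]
0.431 60 [0.532  0.1016 0.0944]
0.432 102 [0.5346 0.1001 0.0974]
```

View pics/ft.png

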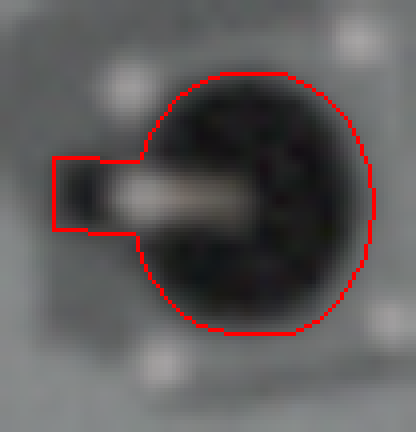

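View pics/fs.png

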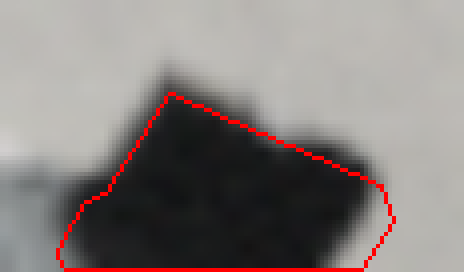

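```bash
cat >> h.py <<'E'
def rel(st,target,zang=None):
    R=np.array(st["tcp_rot"]);d=R.T@(np.array(target)-np.array(st["eef_pos"]))
    a=np.degrees(np.arctan2(R[1,2],R[0,2])); out=[np.round(d,4).tolist(),"zang now",round(a,1)]
    if zang is not None: out+=["turn(+cw)",round((a-zang+180)%360-180,1)]
    return out
E
python3 - <<'E'
from knob import *
from station import state
s=load("scene0.npz");t=load("top0.npz");P=cloud(t);Q=cloud(s)
st=state()
n,e1,e2=frame(np.radians(96.3))
for ph in(85,80,75,0,-30,-70):
    x=np.cos(np.radians(ph))*e1+np.sin(np.radians(ph))*e2;y=np.cross(n,x);print(ph,"jaw angle",np.degrees(np.arctan2(y[1],y[0])),"tilt",np.degrees(np.arcsin(y[2])))
print(rel(st,[.533,.102,.20],-8))
# bottle, carton,tape
for nm,(u0,u1,v0,v1) in dict(bottle=(95,135,115,145),carton=(100,148,175,232),tape=(305,340,115,152)).items():
    X=P[v0:v1,u0:u1].reshape(-1,3);X=X[X[:,2]>.02];print(nm,X.min(0),X.max(0),np.median(X,0))
# defenders
X=P[170:206,312:345].reshape(-1,3);X=X[X[:,2]>.135];c=X.mean(0);v=np.linalg.svd((X-c)[:,:2])[2][0];print("pad top",len(X),c,np.median(X[:,2]),X[:,2].max(),np.degrees(np.arctan2(v[1],v[0])))
X=Q[175:190,180:205].reshape(-1,3);k=(X[:,2]>.14)&(X[:,2]<.18);print("scene",X[k].mean(0),X[k].max(0))
# all defenders points
m=np.zeros(P.shape[:2],bool);m[168:208,290:352]=1
X=P[m];X=X[(X[:,2]>.04)&(X[:,2]<.17)];c2=X.mean(0);v=np.linalg.svd((X-c2)[:,:2])[2][0];pr=(X-c2)[:,:2]@v;print("def",c2,np.degrees(np.arctan2(v[1],v[0])),pr.min(),pr.max())
print("tri pad mid",tri([t,s],[(327.5,189),(190,180)]))
for uvT,uvS in(((319.5,187),(184,0)),):pass
E
```

```text
85 jaw angle 1.8827933132694723 tilt 2.345034247810435
80 jaw angle -2.549194722644014 tilt 4.676106373182001
75 jaw angle -7.010586972883891 tilt 6.979152015945819
0 jaw angle -83.7 tilt 28.000000000000007
-30 jaw angle -116.8802563602029 tilt 23.9898185462488
-70 jaw angle -155.8843271590042 tilt 9.239908944230129
[[0.472, 0.0312, -0.3569], 'zang now', np.float64(71.3), 'turn(+cw)', np.float64(79.3)]
bottle [ 0.40151582 -0.08131584  0.02037513] [0.6871346  0.37442664 1.32151092] [0.64813361 0.33141692 0.12469337]
carton [ 0.34357604 -0.08131584  0.02011939] [0.50836894 0.38615032 1.32151092] [0.42538641 0.31316043 0.07435605]
tape [ 0.40151582 -0.37301148  0.02005823] [ 0.68822109 -0.08131584  1.32151092] [ 0.63769505 -0.32157428  0.04411272]
pad top 309 [ 0.45111135 -0.30896669  0.1815693 ] 0.1558621204297297 1.3215109208886278 -88.95009167666763
scene [ 0.4623493  -0.31052817  0.15481618] [ 0.48080298 -0.27508088  0.1620407 ]
def [ 0.45264278 -0.30608666  0.11572138] 70.39268030963017 -0.09428459802125251 0.08198756322450529
tri pad mid (array([ 0.45239932, -0.31468734,  0.15768191]), np.float64(0.0032660536206388746))
```

Call:
apply_moves([
  [0.472,0.01,-0.357,74],
  [0.472,0.01,-0.357,74],
  [0.472,0.01,-0.357,74],
  [0.472,0.01,-0.357,74],
  [0.472,0.01,-0.357,74],
  [0.472,0.01,-0.357,74],
  [0.472,0.01,-0.357,74],
  [0.472,0.01,-0.357,74],
], claw=0.6)

```text
time: 1.1
eef_pos: [0.4822, 0.1767, 0.2228]
tcp_rot: [[-0.05, 0.0, 0.999], [-0.999, -0.0, -0.05], [0.0, -1.0, 0.0]]
force: [0.4, 1.6, -0.3]
opening: 0.601
```

Call:
apply_moves([
  [0.072,0.0,0.055,0],
  [0.072,0.07,0.055,0],
  [0.072,0.07,0.055,0],
  [0.072,0.07,0.055,0],
])

```text
time: 1.6
eef_pos: [0.5326, 0.1041, 0.1528]
tcp_rot: [[-0.048, -0.001, 0.999], [-0.999, -0.0, -0.048], [0.0, -1.0, -0.001]]
force: [-0.7, -0.0, 0.0]
opening: 0.603
```

Run:
```python
from h import *
from station import *
c=read_camera("top");np.savez("top1.npz",**c);crop(c,160,270,100,205,5,"t1.png")
c=read_camera("scene");np.savez("scene1.npz",**c);crop(c,280,370,150,230,7,"s1.png")
st=state();print(st["eef_pos"],st["force"],rel(st,[.533,.102,.093],-2.5))
```

```text
(525, 550, 3)
(560, 630, 3)
[0.53316572 0.10500252 0.15415932] [-0.40020924  1.08041564 -0.78622276] [[0.0031, 0.0612, -0.0001], 'zang now', np.float64(-2.7), 'turn(+cw)', np.float64(-0.2)]
```

View pics/t1.png

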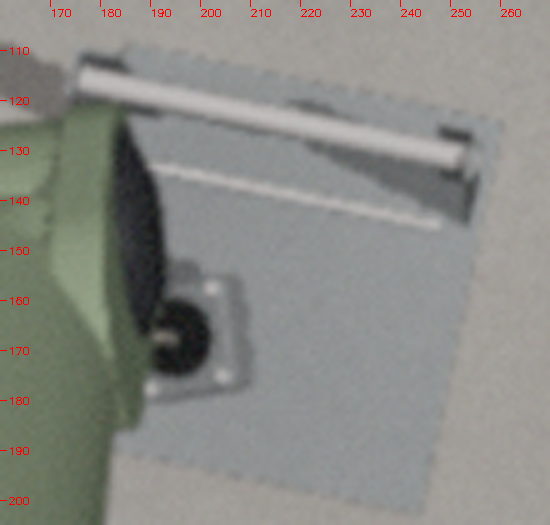

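View pics/s1.png

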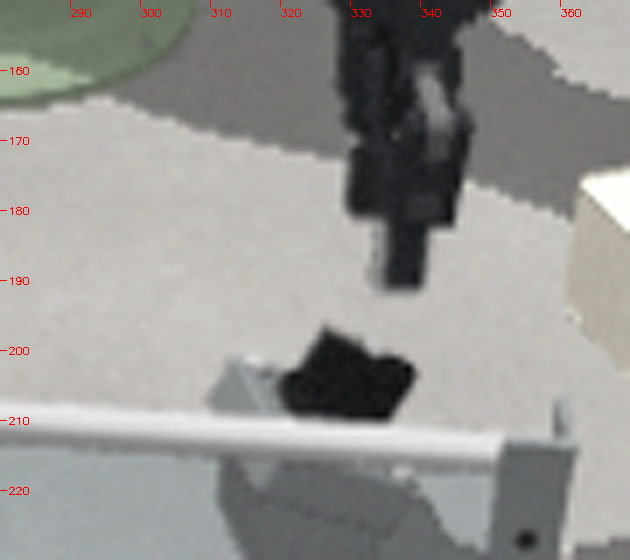

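Call:
apply_moves([
  [0.005,0.03,0,0],
  [0.005,0.05,0,0],
  [0.005,0.063,0,0],
  [0.005,0.063,0,0],
], claw=0.45)

```text
time: 2.2
eef_pos: [0.5327, 0.0994, 0.0901]
tcp_rot: [[-0.047, -0.0, 0.999], [-0.999, 0.0, -0.047], [-0.0, -1.0, -0.0]]
force: [0.3, -1.0, 1.4]
opening: 0.448
```

Call:
apply_moves([
  [0,0,0,0],
  [0,0,0,0],
  [0,0,0,0],
  [0,0,0,0],
], claw=0.0)

```text
time: 2.7
eef_pos: [0.5326, 0.0991, 0.0909]
tcp_rot: [[-0.047, 0.0, 0.999], [-0.999, 0.001, -0.047], [-0.001, -1.0, 0.0]]
force: [-6.9, 0.4, 11.3]
opening: 0.151
```

Run:
```python
from h import *
from station import *
c=read_camera("scene");crop(c,280,370,150,230,7,"s2.png")
st=state();print(st["eef_pos"],st["force"],st["torque"],st["opening"])
```

```text
(560, 630, 3)
[0.53262596 0.09906245 0.0909296 ] [-6.84637283 -0.033216   12.0891418 ] [0.07645538 0.94842917 0.35244178] 0.15319088163313813
```

View pics/s2.png

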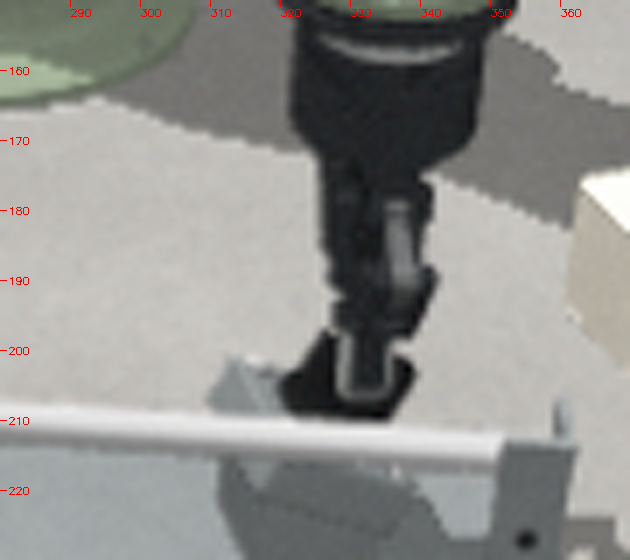

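The crop shows the fingers at (331,203) closed on the wing. An opening of about 13 mm matches the 14 mm wing, so I'll turn clockwise.

Call:
apply_moves([
  [0,0,0,7],
  [0,0,0,14],
  [0,0,0,21],
  [0,0,0,28],
  [0,0,0,35],
  [0,0,0,42],
  [0,-0.001,0,49],
  [0,-0.001,0,55],
])

```text
time: 3.75
eef_pos: [0.5369, 0.1034, 0.094]
tcp_rot: [[-0.845, 0.009, 0.534], [-0.534, 0.006, -0.845], [-0.011, -1.0, -0.0]]
force: [5.6, 11.9, 25.9]
opening: 0.148
```

Run:
```python
from h import *
from station import *
c=read_camera("scene");crop(c,280,370,150,230,7,"s3.png")
st=state();print(st["eef_pos"],st["force"],st["torque"],st["opening"])
```

```text
(560, 630, 3)
[0.53680598 0.10288547 0.09392707] [ 4.59362139 22.41308628 31.62533059] [ 3.99597585 -2.2332953   0.67681344] 0.1506618107273628
```

View pics/s3.png

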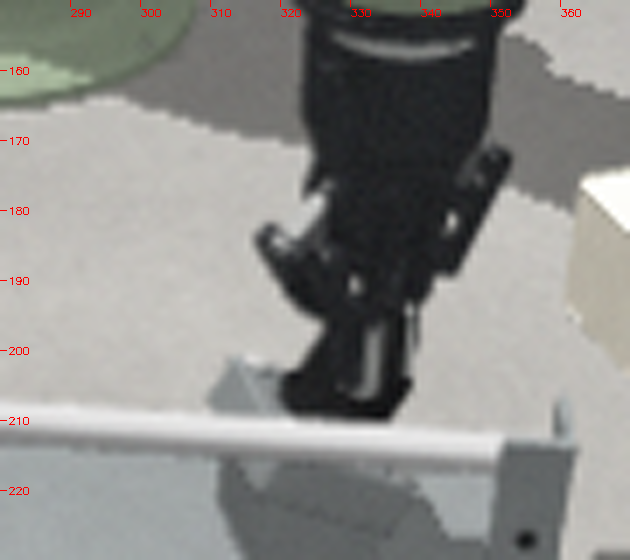

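Call:
apply_moves([
  [0,0,0,55],
  [0,-0.03,0,0],
  [0,-0.07,0,0],
  [0,-0.09,0,0],
], claw=0.6)

```text
time: 4.3
eef_pos: [0.5334, 0.0989, 0.1834]
tcp_rot: [[-0.846, 0.002, 0.534], [-0.534, 0.001, -0.846], [-0.003, -1.0, 0.0]]
force: [0.5, 0.5, -0.5]
opening: 0.597
```

Run:
```python
from h import *
from station import *
c=read_camera("scene");np.savez("scene2.npz",**c);crop(c,280,370,150,230,7,"s4.png")
c=read_camera("top");np.savez("top2.npz",**c);crop(c,170,220,145,190,10,"t4.png")
st=state();print(st["eef_pos"],st["force"],st["torque"],st["opening"],st["joint_positions"],st["time"])
```

```text
(560, 630, 3)
(450, 500, 3)
[0.53377848 0.09914449 0.18335306] [ 0.4532901   0.14804583 -0.59071445] [-0.00360109  0.0683106   0.05752242] 0.6031275299262655 [-0.77479761  0.54416514  0.68235535  1.89376272 -0.44854083  0.85662274
 -0.87052619] 4.4
```

View pics/s4.png

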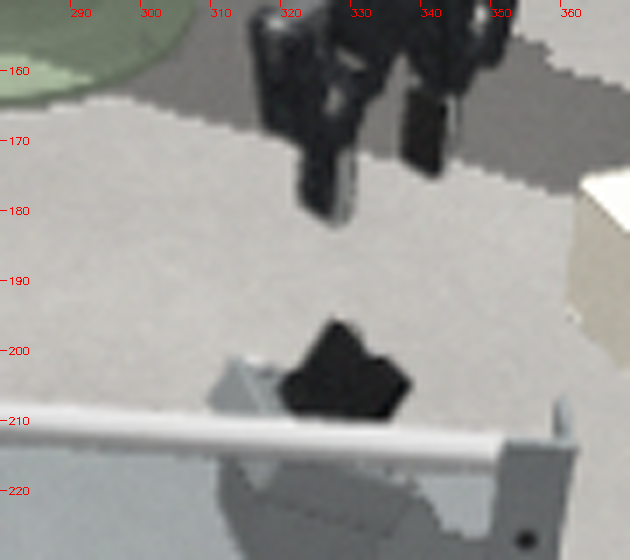

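View pics/t4.png

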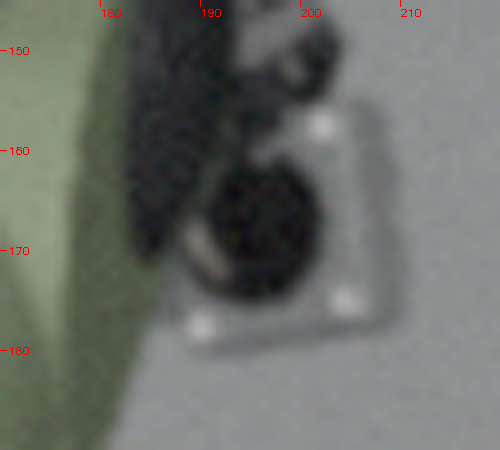

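```bash
cat > fitphi.py <<'E'
from knob import *
def fit(sf,tf,tb=(186,206,161,182),sb=(316,345,192,209),gs=([.5335,.102,.096],)):
    s=load(sf);t=load(tf);out=[]
    def ob(c,b): u0,u1,v0,v1=b;return cv2.resize(c["img"][v0:v1,u0:u1].max(2),None,fx=4,fy=4)
    S=ob(s,sb)<60
    for ph in range(-90,90,5):
        best=9
        for dx in(-.003,0,.003):
            for dy in(-.003,0,.003):
                for dz in(-.002,0.001,.004):
                    g=np.array(gs[0])+[dx,dy,dz]
                    m=mask(s,pieces(g,np.radians(96.3),np.radians(ph)),None,4,sb)>0
                    best=min(best,(m^S).sum()/S.sum())
        out.append((best,ph))
    out.sort();print(np.round(out[:8],3).tolist())
E
python3 - <<'E'
from fitphi import *
fit("scene0.npz","top0.npz");fit("scene2.npz","top2.npz")
t=load("top2.npz");P=cloud(t);t0=load("top0.npz");P0=cloud(t0)
np.set_printoptions(linewidth=200)
g=np.array([.5335,.102,.096]);n=frame(np.radians(96.3))[0]
for Q in(P0,P): print(np.round(((Q[157:178,183:206]-g)@n)*1000).astype(int))
E
```

```text
[[0.133, -80.0], [0.133, -75.0], [0.146, -85.0], [0.152, -90.0], [0.162, 85.0], [0.175, -70.0], [0.176, 80.0], [0.185, 75.0]]
[[0.151, 15.0], [0.164, 25.0], [0.168, 10.0], [0.169, 5.0], [0.169, 30.0], [0.172, 20.0], [0.175, 35.0], [0.176, 40.0]]
[[ -63  -63  -68  -65  -68  -71  -76  -69  -79  -30  -28  -28  -28  -26  -27  -29  -27  -27  -27  -28  -26  -30  -35]
 [ -65  -64  -65  -66  -30  -31  -31  -29  -25  -25  -29  -29  -26  -25  -24  -27 1003  -27  -30  -22  -31  -31  -33]
 [ -60  -67  -67  -26  -27  -29  -28  -29  -28  -26  -27  -28  -25  -23  -28  -24  -22  -28  -27  -30  -29  -33  -34]
 [ -62  -65  -68  -24  -27  -29  -26  -23  -28  -17  -18  -22  -23  -14  -22  -27  -25  -29  -27  -28  -27  -27  -33]
 [ -62  -62  -67  -28  -25  -26  -28  -28  -19  -20  -19  -15  -19  -19  -20  -19  -22  -27  -29  -28  -26  -29  -31]
 [ -65  -62  -67  -31  -27  -28  -29  -21  -19  -20  -18  -18  -15  -19  -20  -15  -20  -26  -28  -28  -29  -29  -28]
 [ -63  -64  -61  -69  -29  -26  -19  -18  -15  -16  -17  -21  -19  -21  -23  -19  -22  -22  -28  -27  -28  -26  -30]
 [ -65  -65  -65  -65  -27  
[... 3403 characters left out ...]
339  330  -69  -67  -28  -17    8   14   13    8 1003    0   -8  -11  -15  -22  -21  -23  -24  -30  -26  -32]
 [ 349  337  330  -65  -66  -26  -24   14   12    7    6    1   -4  -10  -14  -21  -18  -27  -28  -28  -26  -28  -28]
 [ 350  338  326  -63  -69  -29  -30  -25   11    5   -3   -6  -10  -14  -16  -20  -23  -25  -24  -31  -25  -26  -27]
 [ 349  340  -60  -61  -66  -32  -29  -29  -31  -16  -18  -18  -19  -21  -21  -25  -28  -25  -28  -29  -25  -26  -27]
 [ 344  335  -63  -68  -65  -25  -28  -28  -27  -28  -33  -23  -30  -29  -30  -28  -27  -25  -29  -28  -25  -24  -28]
 [ 346  336  -63  -63  -68  -28  -21  -26  -29  -28  -27  -29  -26  -28  -27  -27  -27  -29  -26  -27  -29  -30  -29]]
```

```bash
cat > phid.py <<'E'
from knob import *
az=np.radians(96.3);n,e1,e2=frame(az)
def phid(f):
    P=cloud(load(f));X=P[155:182,180:207].reshape(-1,3);g=np.array([.5335,.1034,.0986])
    h=(X-g)@n;k=(h>3)|((h>-.002)&(h<.014));k&=(h<.02);Y=(X-g)[k];a=Y@e1;b=Y@e2;q=np.hypot(a,b)<.032;a,b=a[q],b[q]
    c=np.array([a.mean(),b.mean()]);v=np.linalg.svd(np.c_[a,b]-c)[2][0];print(f,q.sum(),"centre off",c,"phi",np.degrees(np.arctan2(v[1],v[0])),"ext",np.ptp((np.c_[a,b]-c)@v))
if __name__=="__main__":
    import sys
    for f in sys.argv[1:]: phid(f)
E
python3 phid.py top0.npz top2.npz
```

```text
top0.npz 63 centre off [0.00202218 0.00466244] phi 77.1215632392278 ext 0.04615701705293006
top2.npz 40 centre off [0.01122126 0.00972678] phi 10.816666714792621 ext 0.028495461749204753
```

Call:
apply_moves([
  [-0.003,0,-0.004,-84],
  [-0.003,0,-0.004,-84],
  [-0.003,0,-0.004,-84],
  [-0.003,0,-0.004,-84],
  [-0.003,0,-0.004,-84],
  [-0.003,0,-0.004,-84],
  [-0.003,0,-0.004,-84],
  [-0.003,0,-0.004,-84],
])

```text
time: 5.4
eef_pos: [0.5329, 0.1038, 0.1806]
tcp_rot: [[0.448, -0.0, 0.894], [-0.894, 0.0, 0.448], [-0.0, -1.0, -0.0]]
force: [-0.1, 0.6, 0.5]
opening: 0.598
```

Call:
apply_moves([
  [0,0,0,-84],
  [0,0,0,-84],
  [0,0,0,-84],
  [0,0,0,-84],
  [0,0,0,-84],
  [0,0,0,-84],
  [0,0,0,-84],
  [0,0,0,-84],
])

```text
time: 6.4
eef_pos: [0.5329, 0.1038, 0.1806]
tcp_rot: [[0.936, -0.0, -0.352], [0.352, 0.0, 0.936], [-0.0, -1.0, 0.0]]
force: [-0.2, -0.1, -0.1]
opening: 0.599
```

Run:
```python
from h import *
from station import *
st=state();print(st["joint_positions"],st["time"],rel(st,[.5335,.104,.093],111))
c=read_camera("scene");np.savez("scene3.npz",**c)
c=read_camera("top");np.savez("top3.npz",**c);crop(c,170,220,145,190,10,"t5.png")
from phid import *;phid("top3.npz")
```

```text
[-0.22765123  0.45586826 -0.09873367  1.86475296  0.05850999  0.82400057
  1.57416924] 6.4 [[0.0006, 0.0876, -0.0001], 'zang now', np.float64(110.6), 'turn(+cw)', np.float64(-0.4)]
(450, 500, 3)phid.py:6: RuntimeWarning: Mean of empty slice.
  c=np.array([a.mean(),b.mean()]);v=np.linalg.svd(np.c_[a,b]-c)[2][0];print(f,q.sum(),"centre off",c,"phi",np.degrees(np.arctan2(v[1],v[0])),"ext",np.ptp((np.c_[a,b]-c)@v))
  ret = ret.dtype.type(ret / rcount)
Traceback (most recent call last):
  File "phid.py", line 6, in phid
    c=np.array([a.mean(),b.mean()]);v=np.linalg.svd(np.c_[a,b]-c)[2][0];print(f,q.sum(),"centre off",c,"phi",np.degrees(np.arctan2(v[1],v[0])),"ext",np.ptp((np.c_[a,b]-c)@v))
                                                                                                                                                     ~~~~~~^^^^^^^^^^^^^^^^^^
ValueError: zero-size array to reduction operation maximum which has no identity
```

View pics/t5.png

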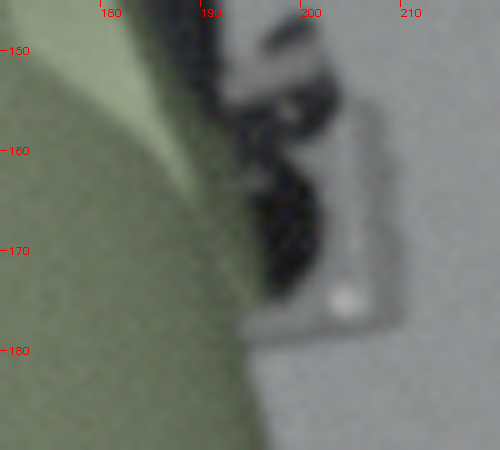

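Call:
apply_moves([
  [0,0.04,0,0],
  [0,0.07,0,0],
  [0,0.088,0,0],
  [0,0.088,0,0],
], claw=0.5)

```text
time: 7.0
eef_pos: [0.5323, 0.1036, 0.0918]
tcp_rot: [[0.939, -0.002, -0.344], [0.344, -0.001, 0.939], [-0.002, -1.0, 0.0]]
force: [-0.6, 0.5, 0.7]
opening: 0.5
```

Call:
apply_moves([
  [0,0,0,0],
  [0,0,0,0],
  [0,0,0,0],
], claw=0.0)

```text
time: 7.38
eef_pos: [0.5341, 0.1019, 0.0941]
tcp_rot: [[0.939, 0.002, -0.344], [0.344, -0.002, 0.939], [0.001, -1.0, -0.002]]
force: [0.6, -9.7, 5.0]
opening: 0.193
```

Call:
apply_moves([
  [0,0,0,6],
  [0,0,0,12],
  [0,0,0,18],
  [0,0,0,24],
  [0,0,0,30],
])

```text
time: 8.0
eef_pos: [0.5346, 0.1016, 0.0953]
tcp_rot: [[0.985, 0.003, 0.175], [-0.175, -0.001, 0.985], [0.004, -1.0, -0.001]]
force: [-9.8, -12.2, 34.4]
opening: 0.188
```

Run:
```python
from h import *
from station import *
c=read_camera("scene");crop(c,280,370,150,230,7,"s6.png")
st=state();print(st["eef_pos"],st["force"],st["torque"],st["opening"])
```

```text
(560, 630, 3)
[0.5342503  0.10163686 0.09528307] [ -7.13863143 -14.85798296  32.52827209] [-4.0566223   1.18738642  0.10728194] 0.1904564130603515
```

View pics/s6.png

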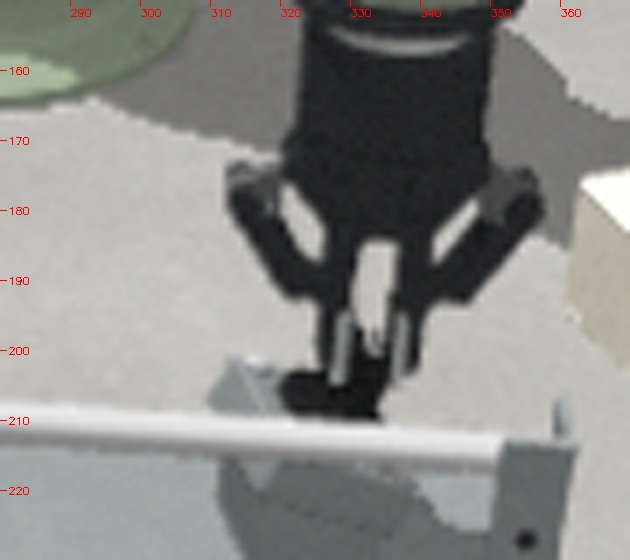

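The crop shows both fingers straddling the wing at (335,203), with the grip holding at 16 mm. I'll keep turning.

Call:
apply_moves([
  [0,0,0,6],
  [0,0,0,12],
  [0,0,0,18],
  [0,0,0,24],
  [0,0,0,30],
])

```text
time: 8.68
eef_pos: [0.5332, 0.1023, 0.0953]
tcp_rot: [[0.765, 0.001, 0.643], [-0.643, -0.0, 0.765], [0.001, -1.0, 0.0]]
force: [-24.8, -2.8, 52.0]
opening: 0.173
```

Call:
apply_moves([
  [0,0,0,6],
  [0,0,0,12],
  [0,0,0,18],
  [0,0,0,24],
])

```text
time: 9.18
eef_pos: [0.5322, 0.103, 0.0945]
tcp_rot: [[0.438, -0.001, 0.899], [-0.899, 0.0, 0.438], [-0.001, -1.0, -0.001]]
force: [-15.0, -5.8, 17.0]
opening: 0.149
```

Run:
```python
from h import *
from station import *
c=read_camera("scene");crop(c,280,370,150,230,7,"s7.png")
st=state();print(st["eef_pos"],st["force"],st["torque"],st["opening"])
c=read_camera("top");np.savez("top4.npz",**c);crop(c,170,220,145,190,10,"t7.png")
```

```text
(560, 630, 3)
[0.53212    0.10304612 0.09432045] [-13.48791777  -5.64769466  25.34012719] [-1.86080117  3.11991663 -0.46953545] 0.15420286388723833
(450, 500, 3)
```

View pics/s7.png

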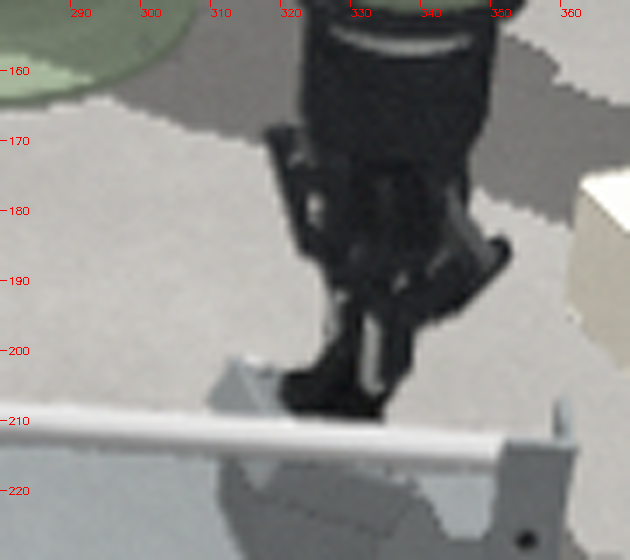

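View pics/t7.png

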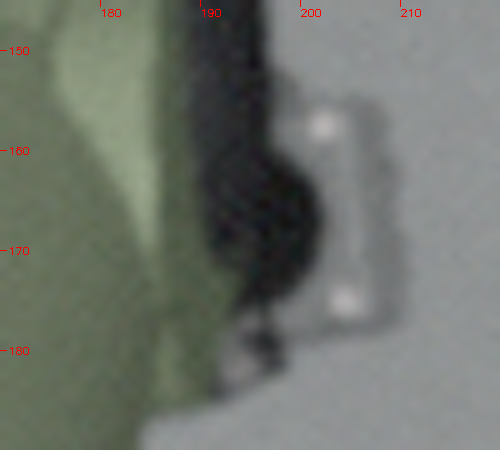

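Call:
apply_moves([
  [0,0,0,5],
  [0,0,0,10],
  [0,0,0,10],
])

```text
time: 9.65
eef_pos: [0.5327, 0.1035, 0.0945]
tcp_rot: [[0.279, -0.0, 0.96], [-0.96, 0.0, 0.279], [-0.001, -1.0, -0.0]]
force: [-11.7, -4.2, 25.3]
opening: 0.147
```

Run:
```python
from h import *
from station import *
st=state();print(st["eef_pos"],st["force"],st["torque"],st["opening"],np.round(st["tcp_rot"],3)[:,2])
```

```text
[0.53267108 0.10353363 0.09450302] [-11.65955377  -4.15582283  25.26064125] [-1.67932913  2.73571933  1.10089647] 0.14677286846662344 [ 0.96   0.279 -0.   ]
```

Call:
apply_moves([
  [0,0,0,10],
  [0,-0.03,0,10],
  [0,-0.07,0,10],
  [0,-0.12,0,10],
  [0,-0.15,0,10],
], claw=0.6)

```text
time: 10.28
eef_pos: [0.5337, 0.104, 0.2461]
tcp_rot: [[0.108, 0.003, 0.994], [-0.994, 0.002, 0.108], [-0.002, -1.0, 0.003]]
force: [-0.1, -0.5, -0.0]
opening: 0.599
```

Run:
```python
from h import *
from station import *
c=read_camera("scene");np.savez("scene5.npz",**c);crop(c,280,370,150,230,7,"s8.png")
c=read_camera("top");np.savez("top5.npz",**c);crop(c,170,220,145,190,10,"t8.png")
st=state();print(st["eef_pos"],st["force"],st["time"])
from fitphi import fit
fit("scene5.npz","top5.npz")
from phid import *
phid("top5.npz")
```

```text
(560, 630, 3)
(450, 500, 3)
[0.53450668 0.10423099 0.24679278] [ 0.70372241  0.20623026 -0.15480372] 10.375
[[0.17, -65.0], [0.187, -60.0], [0.196, -70.0], [0.221, -75.0], [0.229, -55.0], [0.236, -80.0], [0.252, -85.0], [0.281, -50.0]]
top5.npz 60 centre off [0.00101871 0.00875134] phi -76.43910886479789 ext 0.04113898981368615
```

View pics/s8.png

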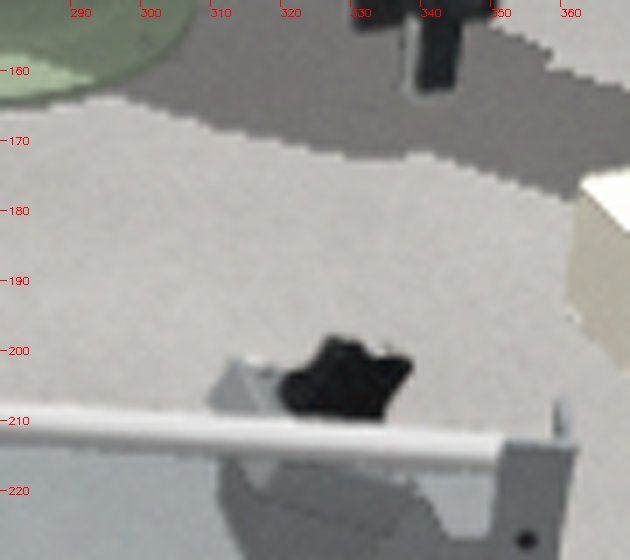

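View pics/t8.png

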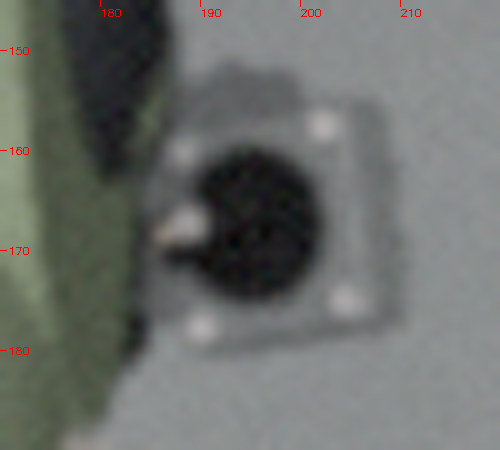

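The crops show the wing back along the slope, now mirrored, at scene (335,203) and top (188,168). Its angle is about -70°, from about +78° at the start, so it turned roughly 148°. I also felt the snap and then 1.1 N m at the stop, so the clamp is locked. Next I'll refine the defenders and look at the lower rod.

Run:
```python
from h import *
s=load("scene0.npz");t=load("top0.npz");P=cloud(t);Q=cloud(s)
# pad top via top depth
m=np.zeros(P.shape[:2],bool);m[175:203,310:345]=1
m&=(P[...,2]>.145)&(P[...,2]<.175);X=P[m];
print("high pts",len(X),"z med",np.median(X[:,2]))
hull=cv2.minAreaRect(np.float32(X[:,:2]*1000));print("rect mm",hull)
m2=np.zeros(P.shape[:2],bool);m2[168:208,288:352]=1
m2&=(P[...,2]>.045)&(P[...,2]<.175);X=P[m2];h=cv2.minAreaRect(np.float32(X[:,:2]*1000));print("all rect",h)
m3=m2&(P[...,2]<.085);lab,n=None,0
n,lab,stt,cen=cv2.connectedComponentsWithStats(m3.astype(np.uint8))
for i in range(1,n):
    if stt[i,4]>20:
        Y=P[lab==i];print("cup",cen[i],stt[i,4],Y.mean(0),Y.min(0),Y.max(0))
# scene pad
mq=np.zeros(Q.shape[:2],bool);mq[174:192,165:222]=1;mq&=(Q[...,2]>.146)&(Q[...,2]<.175)&(Q[...,0]>.4);Y=Q[mq];print("scene",len(Y),cv2.minAreaRect(np.float32(Y[:,:2]*1000)),np.median(Y[:,2]))
# pad corners by ray at z .159 from the crop: corners (320.5,187?) 
for uv in((321,183),(332,183.5),(336.5,196),(320,192)):
    W=t["world_to_cam"];o=-W[:3,:3].T@W[:3,3];d=W[:3,:3].T@ray(t,*uv);print(uv,o+d*(.157-o[2])/d[2])
# lower rod
for uv in((187,132.5),(215,138.5),(240,144)):
    print("rod",P[int(uv[1])-1:int(uv[1])+2,uv[0],:].round(3).tolist())
print("rod tri",tri([t,s],[(187,132),(346,250)]),tri([t,s],[(246,145),(277,245)]))
for v in(244,245,247,249): print(Q[v,300].round(3))
for nm,(u,v) in dict(b2=(337,262),b3=(412,157)).items(): print(nm,P[v-3:v+4,u-3:u+4].reshape(-1,3).max(0))
# clamp/housing points in stand frame
xs=np.array([.973,-.231,0]);ys=np.array([.231,.973,0]);o=np.array([.6545,.0175,0])
Z=P[145:190,170:215].reshape(-1,3);Z=Z[(Z[:,2]>.03)&(Z[:,2]<.13)]-o;print("housing stand x",(Z@xs).min(),(Z@xs).max(),"y",(Z@ys).min(),(Z@ys).max())
# uprights
U=P[105:150,165:265].reshape(-1,3);U=U[(U[:,2]>.172)&(U[:,2]<.19)]-o;print("uprights y",np.sort(U@ys)[[0,5,-6,-1]],(U@xs).mean(),len(U))
```

```text
high pts 295 z med 0.1558621204297297
rect mm ((453.37933349609375, -312.19049072265625), (106.08737182617188, 30.319372177124023), 72.15988159179688)
all rect ((453.1097106933594, -312.7089538574219), (176.34303283691406, 60.30787658691406), 71.40821838378906)
cup [300.51824818 184.62773723] 137 [ 0.47220266 -0.24418161  0.06736131] [ 0.44548135 -0.27234308  0.04601233] [ 0.50607338 -0.22604921  0.08479461]
cup [345.07142857 189.42857143] 28 [ 0.45373788 -0.38719879  0.06637348] [ 0.44509644 -0.40045223  0.0458868 ] [ 0.45952875 -0.36906308  0.07182184]
cup [339.84375 201.375  ] 96 [ 0.41594271 -0.36915878  0.06585961] [ 0.4008395  -0.38905711  0.04515085] [ 0.43362094 -0.3531677   0.08162931]
scene 220 ((458.8671875, -314.4842224121094), (102.69046020507812, 33.20836639404297), 72.17503356933594) 0.1545214970995465
(321, 183) [ 0.47062411 -0.29360599  0.157     ]
(332, 183.5) [ 0.4684284  -0.32644828  0.157     ]
(336.5, 196) [ 0.43105342 -0.33875719  0.157     ]
(320, 192) [ 0.44403324 -0.2898131   0.157     ]
rod [[0.664, 0.123, 0.007], [0.659, 0.122, 0.017], [0.655, 0.122, 0.02]]
rod [[0.64, 0.029, 0.016], [0.636, 0.029, 0.021], [0.633, 0.029, 0.019]]
rod [[0.617, -0.054, 0.02], [0.614, -0.054, 0.02], [0.612, -0.053, 0.008]]
rod tri (array([0.65827731, 0.1200259 , 0.01823441]), np.float64(0.002460884471010243)) (array([ 0.61097191, -0.07345743,  0.01508289]), np.float64(0.00016365501272606707))
[ 0.606 -0.005  0.007]
[ 0.61  -0.005  0.007]
[ 0.632 -0.01   0.02 ]
[ 0.628 -0.009  0.008]
b2 [ 0.25479115 -0.31061134  0.23136542]
b3 [ 0.54378484 -0.53591681  0.22913421]
housing stand x -0.17613593719399992 -0.0878219746206017 y -0.010705917541881995 0.07839475667828125
uprights y [-0.12176393 -0.12023348  0.12065142  0.12183715] 0.005733773428794168 66
```

Call:
apply_moves([
  [0.405,0.0,-0.125,24],
  [0.405,0.0,-0.125,24],
  [0.405,0.0,-0.125,24],
  [0.405,0.0,-0.125,24],
  [0.405,0.0,-0.125,24],
  [0.405,0.0,-0.125,24],
  [0.405,0.02,-0.125,24],
  [0.405,0.03,-0.125,24],
], claw=0.6)

```text
time: 11.38
eef_pos: [0.4512, -0.3159, 0.2123]
tcp_rot: [[-0.31, -0.0, 0.951], [-0.951, -0.001, -0.31], [0.001, -1.0, 0.0]]
force: [0.0, 0.6, -0.6]
opening: 0.602
```

```bash
python3 - <<'E'
from h import *
from station import *
c=read_camera("scene");crop(c,150,250,120,200,7,"s9.png")
np.savez("scene6.npz",**c)
c=read_camera("top");np.savez("top6.npz",**c);crop(c,280,360,160,215,8,"t9.png")
st=state();print(st["time"],st["eef_pos"],rel(st,[.4535,-.3125,.146],-18))
crop(c,160,260,100,190,6,"t9k.png")
from phid import *
phid("top6.npz")
from fitphi import fit
fit("scene6.npz",None) if 0 else None
E
sed -i 's/t=load(tf);//' fitphi.py; python3 -c "
from fitphi import fit
fit('scene6.npz',None,gs=([.5335,.1034,.0986],));fit('scene0.npz',None,gs=([.5335,.1034,.0986],))"
```

```text
(560, 700, 3)
(440, 640, 3)
11.475 [ 0.45263757 -0.3121083   0.21192513] [[0.0002, 0.0659, 0.001], 'zang now', np.float64(-17.8), 'turn(+cw)', np.float64(0.2)]
(540, 600, 3)
top6.npz 68 centre off [0.00205783 0.00498849] phi -76.20102930836883 ext 0.0458009076157251
[[0.173, -65.0], [0.179, -70.0], [0.192, -60.0], [0.202, -75.0], [0.21, -55.0], [0.232, -80.0], [0.251, -85.0], [0.269, -90.0]]
[[0.167, -85.0], [0.169, -80.0], [0.171, -75.0], [0.172, 85.0], [0.177, -70.0], [0.177, -90.0], [0.192, 80.0], [0.195, 75.0]]
```

View pics/s9.png

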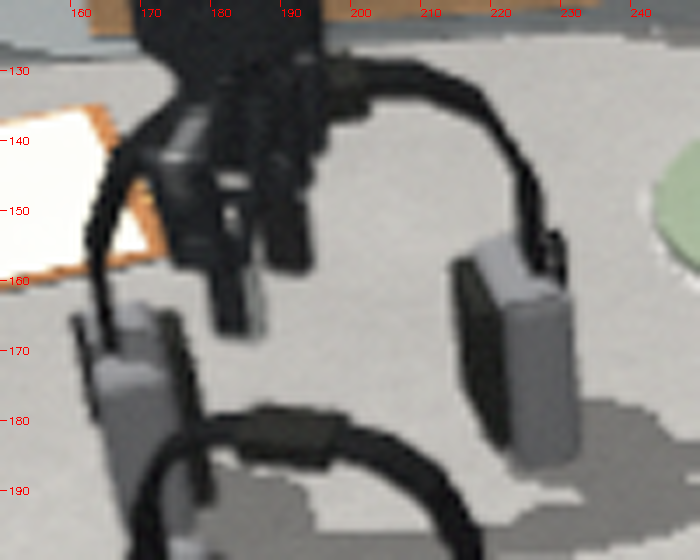

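View pics/t9k.png

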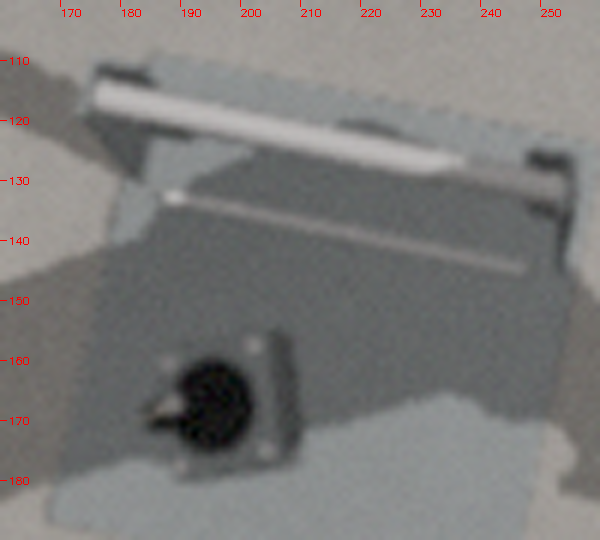

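The scene crop shows the gripper above the small headset's pad at about (192,182). The top crop shows the knob wing at (185,168), unchanged since release, so the total turn is about 153°. I'll descend and grasp.

Call:
apply_moves([
  [0,0.03,0.001,0],
  [0,0.055,0.001,0],
  [0,0.067,0.001,0],
  [0,0.067,0.001,0],
])

```text
time: 11.98
eef_pos: [0.4544, -0.312, 0.1459]
tcp_rot: [[-0.304, -0.0, 0.953], [-0.953, 0.0, -0.304], [-0.0, -1.0, -0.0]]
force: [0.1, -0.4, -1.0]
opening: 0.6
```

Call:
apply_moves([
  [0,0,0,0],
  [0,0,0,0],
  [0,0,0,0],
  [0,0,0,0],
], claw=0.0)

```text
time: 12.48
eef_pos: [0.4546, -0.3129, 0.1471]
tcp_rot: [[-0.305, 0.002, 0.952], [-0.952, -0.0, -0.305], [-0.0, -1.0, 0.002]]
force: [-1.9, 2.2, 10.4]
opening: 0.332
```

Run:
```python
from h import *
from station import *
c=read_camera("scene");crop(c,150,250,150,235,7,"s10.png")
st=state();print(st["time"],st["eef_pos"],st["opening"],st["force"])
```

```text
(595, 700, 3)
12.525 [ 0.45457131 -0.31289376  0.14709095] 0.3340082795282933 [-2.01587654  2.1526186   9.95245279]
```

View pics/s10.png

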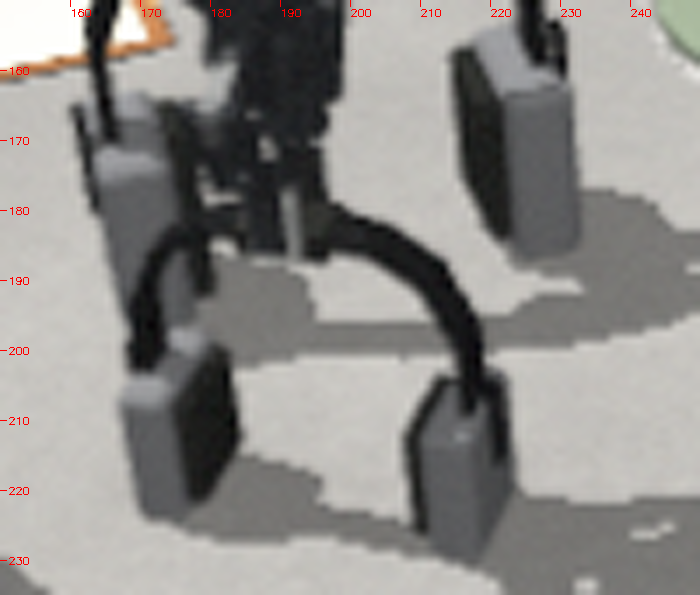

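The crop shows the finger at (191,182) in the middle of the pad, and the 28 mm opening fits the 30 mm pad. Lifting.

Call:
apply_moves([
  [0,-0.03,0,0],
  [0,-0.07,0,0],
  [0,-0.11,0,0],
  [0,-0.16,0,0],
  [0,-0.21,0,0],
  [0,-0.21,0,0],
  [0,-0.21,0,0],
])

```text
time: 13.4
eef_pos: [0.4539, -0.3125, 0.3556]
tcp_rot: [[-0.304, 0.0, 0.953], [-0.953, 0.0, -0.304], [-0.0, -1.0, 0.0]]
force: [0.1, -0.7, -2.9]
opening: 0.333
```

Run:
```python
from h import *
from station import *
st=state();print(st["time"],st["eef_pos"],st["opening"],st["force"],st["joint_positions"])
c=read_camera("scene");np.savez("scene7.npz",**c);crop(c,130,270,80,200,5,"s11.png")
c=read_camera("top");np.savez("top7.npz",**c)
xs=np.array([.973,-.231,0]);ys=np.array([.231,.973,0]);o=np.array([.6545,.0175,0])
T=o-.042*ys;print(T, rel(st,[T[0],T[1],.356],-103.3))
```

```text
13.4 [ 0.4539062  -0.31245993  0.35564551] 0.3330442346106202 [ 0.10745326 -0.73845061 -2.9474631 ] [-0.05341562  0.36296666  0.75586445  1.65432701 -0.2619401   1.22890129
  0.44938157]
(600, 700, 3)
[ 0.644798 -0.023366  0.      ] [[-0.3335, -0.0002, 0.0939], 'zang now', np.float64(-17.7), 'turn(+cw)', np.float64(85.6)]
```

View pics/s11.png

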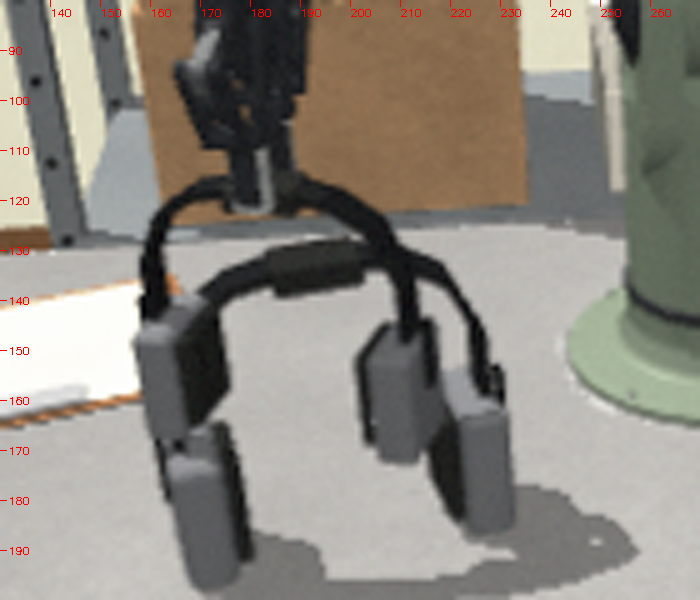

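Call:
apply_moves([
  [-0.04,0,0.011,10.5],
  [-0.09,0,0.025,21],
  [-0.15,0,0.042,32],
  [-0.21,0,0.059,43],
  [-0.26,0,0.073,54],
  [-0.3,0,0.084,65],
  [-0.325,0,0.092,75],
  [-0.334,0,0.094,85.5],
])

```text
time: 14.5
eef_pos: [0.6458, -0.0214, 0.3542]
tcp_rot: [[-0.973, -0.002, -0.231], [0.231, -0.001, -0.973], [0.002, -1.0, 0.001]]
force: [-0.0, -0.4, -1.1]
opening: 0.333
```

Call:
apply_moves([
  [0,0,0,0],
  [0,0,0,0],
])

```text
time: 14.75
eef_pos: [0.6449, -0.024, 0.3555]
tcp_rot: [[-0.975, -0.001, -0.224], [0.224, -0.0, -0.975], [0.001, -1.0, 0.0]]
force: [0.6, -0.3, -1.1]
opening: 0.327
```

Run:
```python
from h import *
from station import *
st=state();print(st["time"],st["eef_pos"],st["opening"],st["force"],st["joint_positions"],rel(st,[.6448,-.0234,.356],-103.3))
c=read_camera("scene");np.savez("scene8.npz",**c);cv2.imwrite("pics/s12.png",c["img"][60:300,200:430,::-1].repeat(3,0).repeat(3,1)[:600])
c=read_camera("top");np.savez("top8.npz",**c);crop(c,160,290,60,180,5,"t12.png")
```

```text
14.75 [ 0.64488974 -0.02398692  0.35545898] 0.3265313649804789 [ 0.62827008 -0.30564199 -1.14058825] [-0.63312407  0.66877117  1.05487365  1.4060415  -0.57884722  1.39743623
 -1.37201776] [[0.0002, -0.0005, -0.0006], 'zang now', np.float64(-102.9), 'turn(+cw)', np.float64(0.4)]
(600, 650, 3)
```

View pics/s12.png

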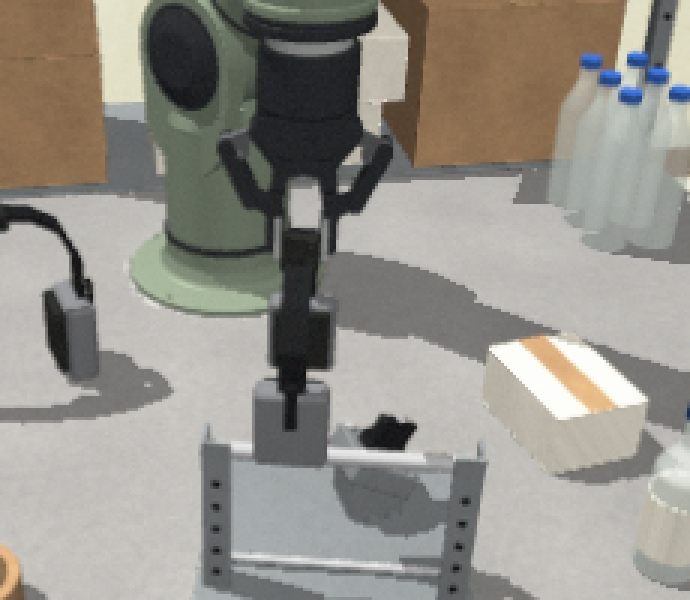

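View pics/t12.png

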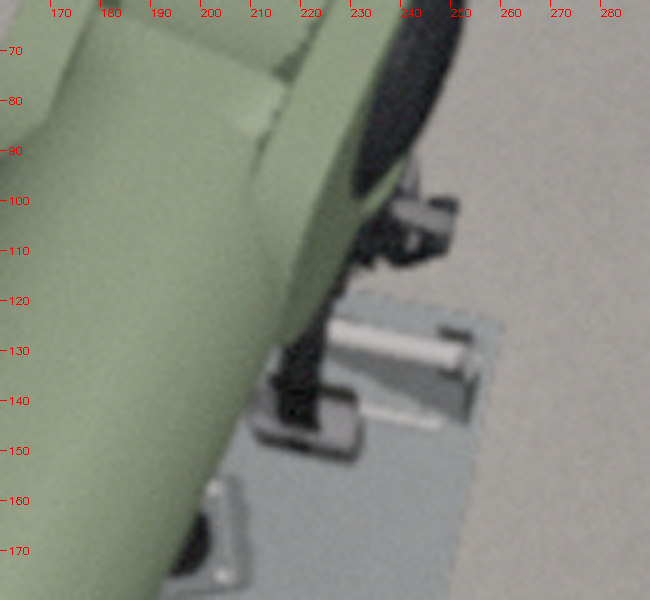

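The scene crop shows the headset held upright over the bar, with one cup on each side and clear of the uprights and clamp. I'll check how well the cups are centred in the stand frame.

Run:
```python
from h import *
xs=np.array([.973,-.231,0]);ys=np.array([.231,.973,0]);o=np.array([.6545,.0175,0])
P=cloud(load("top8.npz"));Q=cloud(load("scene8.npz"))
for nm,C in(("top",P),("scene",Q)):
    A=C.reshape(-1,3)-o;a=np.c_[A@xs,A@ys,A[:,2]]
    k=(abs(a[:,0])<.12)&(abs(a[:,1])<.09)&(a[:,2]>.185)&(a[:,2]<.30);a=a[k]
    for sg in(-1,1):
        b=a[(a[:,0]*sg>.04)&(a[:,2]<.29)]
        if len(b)>5: print(nm,sg,len(b),np.percentile(b,2,axis=0).round(4),np.percentile(b,98,axis=0).round(4))
```

```text
top -1 246 [-0.0878 -0.0711  0.2189] [-0.0516 -0.0131  0.2833]
top 1 27 [ 0.0602 -0.0719  0.2349] [ 0.0816 -0.0664  0.2797]
scene -1 328 [-0.0739 -0.0718  0.2121] [-0.0451 -0.014   0.2799]
scene 1 718 [ 0.0651 -0.072   0.213 ] [ 0.0891 -0.0149  0.2879]
```

Call:
apply_moves([
  [0,0,0.004,0.4],
  [0,0.03,0.004,0.4],
  [0,0.06,0.004,0.4],
  [0,0.09,0.004,0.4],
  [0,0.12,0.004,0.4],
  [0,0.15,0.004,0.4],
  [0,0.172,0.004,0.4],
  [0,0.178,0.004,0.4],
])

```text
time: 15.85
eef_pos: [0.644, -0.0273, 0.177]
tcp_rot: [[-0.972, -0.001, -0.234], [0.234, 0.0, -0.972], [0.001, -1.0, 0.0]]
force: [0.3, 1.0, -2.0]
opening: 0.337
```

Call:
apply_moves([
  [0,0.002,0,0],
  [0,0.004,0,0],
  [0,0.004,0,0],
])

```text
time: 16.23
eef_pos: [0.6446, -0.0272, 0.1743]
tcp_rot: [[-0.972, 0.001, -0.234], [0.234, 0.0, -0.972], [-0.001, -1.0, -0.0]]
force: [-0.3, -0.7, -1.7]
opening: 0.33
```

Run:
```python
from h import *
from station import *
st=state();print(st["time"],st["eef_pos"],st["opening"],st["force"])
c=read_camera("scene");np.savez("scene9.npz",**c);crop(c,260,370,140,270,5,"s13.png")
```

```text
16.225 [ 0.6446056  -0.0271894   0.17433346] 0.3302296888322946 [-0.32105431 -0.68953864 -1.65233261]
(650, 550, 3)
```

View pics/s13.png

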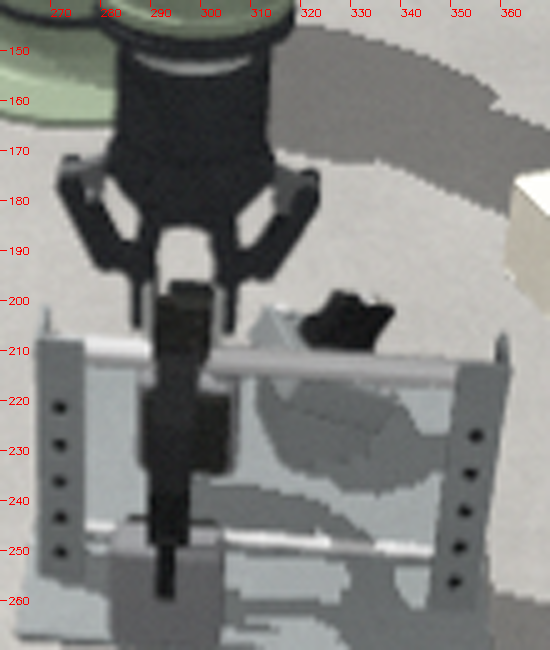

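The crop shows the pad at (295,205) just over the bar at row 210. I'll lower it in small steps until contact shows.

Call:
apply_moves([
  [0,0.002,0,0],
  [0,0.002,0,0],
])

```text
time: 16.52
eef_pos: [0.6446, -0.0271, 0.1721]
tcp_rot: [[-0.972, 0.0, -0.234], [0.234, 0.0, -0.972], [-0.0, -1.0, -0.0]]
force: [0.7, 0.7, 0.2]
opening: 0.334
```

Call:
apply_moves([
  [0,0.002,0,0],
  [0,0.002,0,0],
])

```text
time: 16.77
eef_pos: [0.6448, -0.0272, 0.1717]
tcp_rot: [[-0.972, 0.001, -0.234], [0.234, 0.001, -0.972], [-0.001, -1.0, -0.001]]
force: [-7.5, 3.4, 27.7]
opening: 0.33
```

Call:
apply_moves([
  [0,-0.0015,0,0],
  [0,-0.0015,0,0],
])

```text
time: 17.02
eef_pos: [0.6446, -0.0272, 0.1719]
tcp_rot: [[-0.972, 0.001, -0.234], [0.234, 0.0, -0.972], [-0.001, -1.0, -0.0]]
force: [-2.5, 1.1, 9.4]
opening: 0.33
```

Call:
apply_moves([
  [0,0,0,0],
  [0,0,0,0],
  [0,0,0,0],
  [0,0,0,0],
], claw=0.5)

```text
time: 17.52
eef_pos: [0.6444, -0.0272, 0.1713]
tcp_rot: [[-0.972, -0.0, -0.234], [0.234, -0.0, -0.972], [0.0, -1.0, 0.0]]
force: [-0.7, 0.1, -0.2]
opening: 0.503
```

Run:
```python
from h import *
from station import *
st=state();print(st["time"],st["eef_pos"],st["opening"],st["force"])
c=read_camera("scene");np.savez("scene10.npz",**c);crop(c,260,370,140,280,4,"s14.png")
```

```text
17.525 [ 0.64438617 -0.02718789  0.17129975] 0.5028154498647882 [-0.74837919  0.12863055 -0.15305308]
(560, 440, 3)
```

View pics/s14.png

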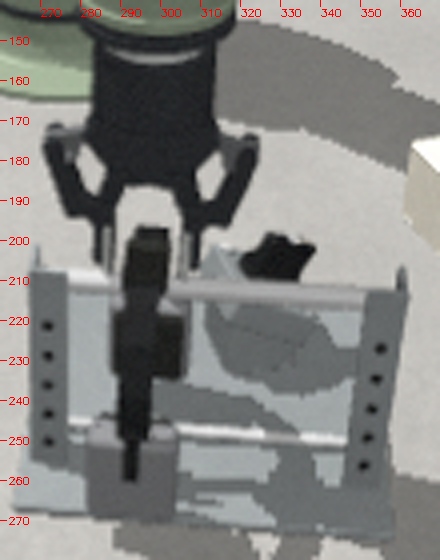

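The crop shows the fingers open beside the pad at (285..307, 205), and the headset hanging level. I'll withdraw straight up.

Call:
apply_moves([
  [0,-0.01,0,0],
  [0,-0.03,0,0],
  [0,-0.06,0,0],
  [0,-0.1,0,0],
  [0,-0.15,0,0],
  [0,-0.2,0,0],
  [0,-0.2,0,0],
])

```text
time: 18.45
eef_pos: [0.6451, -0.0282, 0.3764]
tcp_rot: [[-0.972, 0.006, -0.234], [0.234, -0.0, -0.972], [-0.006, -1.0, -0.001]]
force: [0.7, -0.0, 0.2]
opening: 0.5
```

Call:
apply_moves([
  [0.15,0,0,0],
  [0.15,0,0,0],
  [0.15,0,0,0],
  [0.15,0,0,0],
  [0.15,0,0,0],
  [0.15,0,0,0],
  [0.15,0,0,0],
  [0.15,0,0,0],
])

```text
time: 19.45
eef_pos: [0.4987, 0.0076, 0.3713]
tcp_rot: [[-0.972, -0.0, -0.235], [0.235, -0.001, -0.972], [-0.0, -1.0, 0.001]]
force: [0.7, -0.4, -0.1]
opening: 0.502
```

Run:
```python
from h import *
from station import *
st=state();print(st["time"],st["eef_pos"],st["opening"],st["force"])
c=read_camera("scene");np.savez("scene11.npz",**c);crop(c,250,370,170,290,5,"s15.png")
c=read_camera("top");np.savez("top11.npz",**c);crop(c,160,280,90,200,5,"t15.png")
xs=np.array([.973,-.231,0]);ys=np.array([.231,.973,0]);o=np.array([.6545,.0175,0])
for nm,f in(("top","top11.npz"),("scene","scene11.npz")):
    C=cloud(load(f));A=C.reshape(-1,3)-o;a=np.c_[A@xs,A@ys,A[:,2]]
    k=(abs(a[:,0])<.03)&(a[:,1]<-.02)&(a[:,1]>-.07)&(a[:,2]>.172)&(a[:,2]<.22);b=a[k];print(nm,"pad",b.mean(0).round(4),np.percentile(b[:,2],[50,95]))
    for sg in(-1,1):
        b=a[(a[:,0]*sg>.045)&(a[:,0]*sg<.1)&(a[:,1]<-.0)&(a[:,1]>-.085)&(a[:,2]>.05)&(a[:,2]<.13)]
        if len(b): print(sg,len(b),np.percentile(b,3,axis=0).round(4),np.percentile(b,97,axis=0).round(4))
from phid import *; phid("top11.npz")
```

```text
19.45 [0.49873974 0.00758347 0.37129047] 0.5021165005930581 [ 0.68354848 -0.41153549 -0.14295861]
(600, 600, 3)
(550, 600, 3)
top pad [ 0.017  -0.0472  0.1822] [0.18239987 0.1862328 ]
-1 24 [-0.0853 -0.074   0.0604] [-0.0608 -0.0676  0.0966]
1 143 [ 0.0483 -0.0757  0.0542] [ 0.0827 -0.0195  0.1006]
scene pad [ 0.0059 -0.0468  0.1824] [0.1830803  0.18535252]
-1 194 [-0.0698 -0.0739  0.0525] [-0.0459 -0.0167  0.0958]
1 482 [ 0.0614 -0.0756  0.0534] [ 0.0887 -0.0205  0.1249]phid.py:6: RuntimeWarning: Mean of empty slice.
  c=np.array([a.mean(),b.mean()]);v=np.linalg.svd(np.c_[a,b]-c)[2][0];print(f,q.sum(),"centre off",c,"phi",np.degrees(np.arctan2(v[1],v[0])),"ext",np.ptp((np.c_[a,b]-c)@v))
  ret = ret.dtype.type(ret / rcount)
Traceback (most recent call last):
  File "phid.py", line 6, in phid
    c=np.array([a.mean(),b.mean()]);v=np.linalg.svd(np.c_[a,b]-c)[2][0];print(f,q.sum(),"centre off",c,"phi",np.degrees(np.arctan2(v[1],v[0])),"ext",np.ptp((np.c_[a,b]-c)@v))
                                                                                                                                                     ~~~~~~^^^^^^^^^^^^^^^^^^
ValueError: zero-size array to reduction operation maximum which has no identity
```

View pics/s15.png

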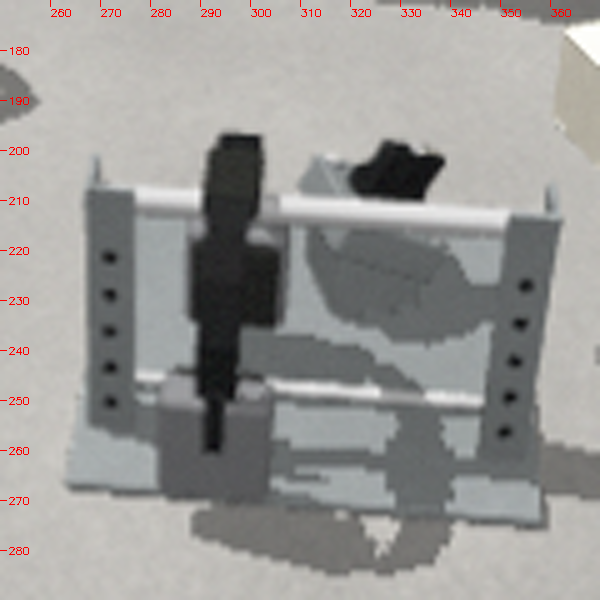

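View pics/t15.png

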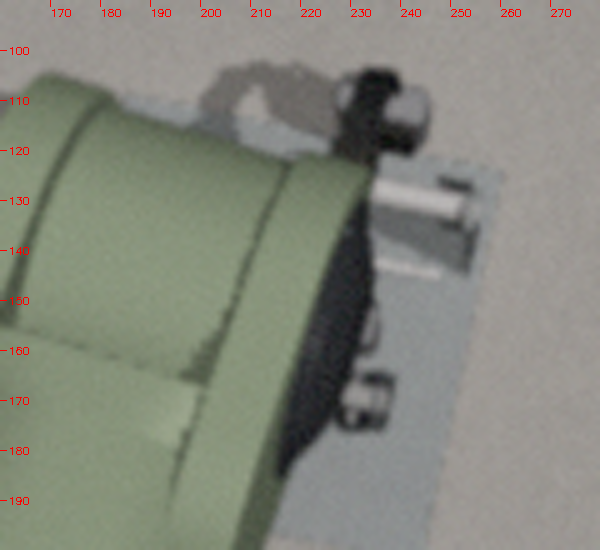

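The scene crop shows the headset hanging upright at (293,200..260) and clear of the gripper, with the knob wing at (335,203) as before. I'll wait a moment, then check it is still and that the knob and bystanders haven't moved.

Call:
apply_moves([
  [0.1,0,-0.1,0],
  [0.1,0,-0.1,0],
  [0.1,0,-0.1,0],
  [0.1,0,-0.1,0],
  [0.1,0,-0.1,0],
  [0.1,0,-0.1,0],
])

```text
time: 20.3
eef_pos: [0.4253, 0.1274, 0.3715]
tcp_rot: [[-0.972, 0.0, -0.236], [0.236, -0.0, -0.972], [-0.0, -1.0, 0.0]]
force: [-0.4, -0.1, -0.4]
opening: 0.504
```

Run:
```python
from h import *
from station import *
c=read_camera("scene");np.savez("scene12.npz",**c)
t=read_camera("top");np.savez("top12.npz",**t)
a=load("scene11.npz")["img"].astype(int);b=c["img"].astype(int)
print("diff on headset crop",abs(a-b)[195:275,275:310].mean(), np.percentile(abs(a-b)[195:275,275:310],99))
from fitphi import fit
fit("scene12.npz",None,gs=([.5335,.1034,.0986],))
cv2.imwrite("pics/s16.png",cv2.resize(c["img"][:,:,::-1],(800,600)))
```

```text
diff on headset crop 1.948452380952381 6.0
[[0.198, -70.0], [0.205, -65.0], [0.219, -60.0], [0.225, -55.0], [0.231, -75.0], [0.24, -80.0], [0.266, -85.0], [0.28, -90.0]]
```

View pics/s16.png

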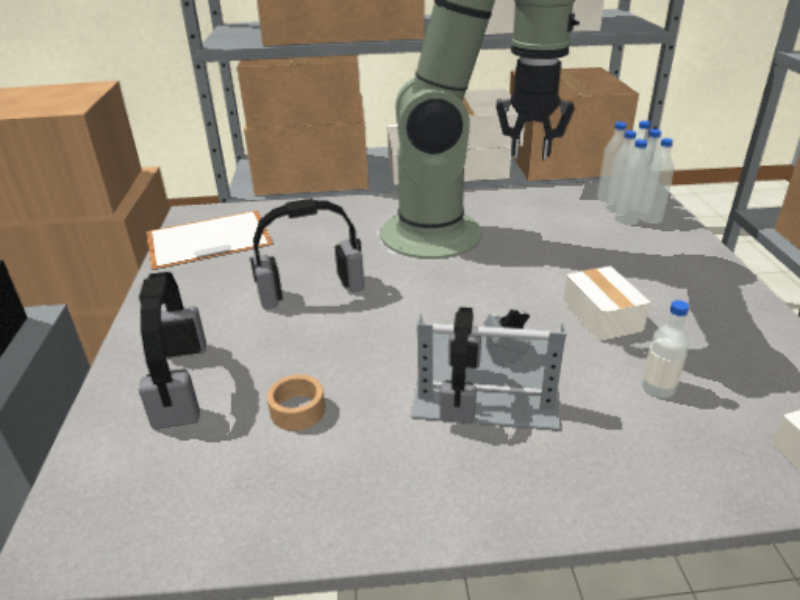

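The picture shows the headset hanging still on the bar at (460,360) and the arm clear of everything. The tape (296,402), carton (606,302) and bottle (667,350) are where they began. Handing in.

```bash
python3 -c "
from station import *
print(sign_off())"
```

```text
the job is handed in; nothing more can be done
None
```

I locked the clamp knob first, then hung the smallest ear defenders over the bar and handed the job in at about 20 s. I expect it to pass, but sign-off gave no verdict and I couldn't read the knob's joint value directly.

- **Knob:** I turned it clockwise in two grasps. The wing moved about 153° by depth (2.7 rad, on top of a start of 0 to 0.5 rad). I felt it snap forward, then about 1.1 N m against the stop, well above the 0.3 N m detent. It stayed where it was after release.
- **Knob angle readings:** these didn't fully agree. Depth put the final wing angle at -76°, while the outline in the scene camera put it at -65 to -70°. Both fit a knob past the click, and neither fits one that sprang back.
- **Ear defenders:** the pad top is at about 0.184 m, so its underside rests on the bar. They hang level, about 45 mm to the right of the bar's middle, with the cups evenly spread (-85 to -88 mm and +83 to +89 mm). Two pictures 0.8 s apart show no movement.
- **Surroundings:** in the last scene picture the carton, bottle and tape are where they started. The arm is clear of everything. The highest wrist force I saw was about 58 N, while turning the knob.
- **Failed check:** my last depth check of the knob from the top camera failed because the arm blocked the view, so the final knob check used the scene camera only.

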